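# Coating check on a cast knee yoke

## Robot

A 7-joint arm with a two-finger parallel gripper is mounted at the origin on the work surface. World frame = base frame: x ahead of the robot, y to its left, z up, the work surface at z = 0. Lengths are in m, angles in rad, forces in N, time in s.
With the tool pointing down it reaches from about 0.35 to 0.9 m from the base axis. Payload 8.1 kg.
Tool frame: the origin (TCP) lies at the very end of the fingers, on their centre line; the grasp point (between the pads) lies 19 mm behind it (grasp_offset is the distance from the TCP to the grasp point, in m); z points along the fingers, y is the line along which they close (so a half turn about z gives the same grasp; the last joint's range is limited). The gripper opens to 92 mm and grips with 3 to 60 N. Pads are 19 mm wide; open, the fingers measure 130 mm over their backs; the gripper's body (75 mm by 190 mm) begins 47 mm behind the grasp point.
Start: joints at [-1.338, 0.434, 0.025, 1.573, -0.012, 1.134, -0.075], TCP at [0.206, 0.59, 0.227] pointing down, gripper open.
Joint ranges: [-2.62, 2.62], [-0.44, 2.09], [-1.27, 1.32], [0.08, 2.57], [-1.32, 4.46], [0.12, 2], [-2.74, 2.74]. Speed limits (rad/s): [2.22, 2.22, 3.01, 3.01, 3.14, 3.14, 3.14].

## Interface

Orientations are given as a rotation vector (axis times angle).
In Python, from cell import observe, get_image, camera_params, sign_off, silhouettes, grasp_offset gives the robot as it stands. The module is installed in compiled form; this text tells all that it offers.
- The arm moves only by the tool jog_arm, never from a script. Its argument "motion" is a list that holds one entry, the list of rows, each a list of 7 numbers: the shift along the tool's x, y, z in m, then the turn, a rotation vector about the tool's x, y, z in rad, then the closure, from -1 (fully open) to 1 (shut), so that 0 is half open. In form: [[[dx, dy, dz, wx, wy, wz, hand], ...]]. A call has 1 to 10 rows; each row is the pose to reach, as a shift and turn from the pose commanded when the call began, along the tool's axes at that moment; what a row does not reach only later rows make up. A row lasts 1/12 s, in which the tool goes at most 41.7 mm and 7.16 degrees, less where a joint would pass 70% of its speed; a pose out of reach is approached as far as the arm can. A call with a gripper value outside its range is refused whole. The fingers move at their own pace and stop on an object; "force" is the grip in N (left out, the last holds). Time passes only in rows, so rows that repeat a pose let the fingers close. It gives the time, the measured TCP pose, the force, the opening and the grip force at its end, in the units of the state.
- observe(): the state, without advancing time (a new reading comes with each control period).
- get_image(name): name is "scene" or "top"; returns the picture (420x560x3 uint8, red, green, blue); there is no depth.
- camera_params(name): a dict with "vertical_fov" (degrees; the focal length in pixels is half the picture's height over the tangent of half this angle, whatever the lens; pixels are square), "cx", "cy" (the principal point, pixels), "T" (4x4, takes a point from camera to world coordinates). Camera axes: x right, y down, z forward; pixel columns grow to the right and rows downward; lengths in m; the calibration is good to about 2 mm. A picture is of the moment at which its call begins. camera_params takes no time and is no camera call.
- sign_off(): hands the job in; it is judged then, once.
Trained networks look in the newest picture that a camera, given by its name, has taken for a name from the list of things; names that differ only in an ending like _2 or _b are one class to them, and where a whole thing is asked for, a point or a joint stands for the part that bears it (a point fixed in the world has none). Each returns a list of dicts, best first, with "p" (0 to 1); they miss things now and then, are a little off and sometimes report something else, mostly with a low value. They report only what shows in the picture. A call takes as long as a camera call. They do not tell look-alikes from the thing itself.
- silhouettes(query, camera): "mask" (420x560 bool, what is visible of it) and "pixel" ([column, row] in pixels, amid what is visible of it).
The state is a dict: "clock": time; "joints": joint angles; "dq": joint speeds; "joint_efforts": joint torques, N m; "position": TCP position; "ee_rot": TCP orientation; "force": force on the tool from outside, world axes, zero at the start; "ft_torque": the same for the moment, N m; "width": opening from 0.0 (shut) to 1.0 (fully open); "gripper_force": force on a finger pad.
Only numpy, scipy, OpenCV 4.12 (cv2) and the standard library are available. Lean on these libraries where they do the work, as an engineer would, in place of code of your own. Each camera call takes 0.05 s, during which the arm holds its last target. There are 200 camera calls.

## Task

Seat the grey cast knee yoke flat and square in the pocket of the black nest, its sloping shoulder on the side of the nest's white bar, and let go of it. Then lift the yellow coating gauge out of its stand and hold it with its sprung foot on the middle of the red ring on the yoke's sloping shoulder, the gauge square to that sloping face, pressing so lightly that the foot is pushed in about half its travel. Finish while still holding the gauge there with the yoke fully seated; drop nothing, never press the gauge hard, and leave the other things on the bench where they are.

Things in the scene. Friction and masses are not known exactly. Their poses are not given: they have to be found in the camera images.
- yoke: Loose grey cast knee yoke, 0.3 kg (+-25 %), standing on its two cheeks' lower edges. Origin: centre of underside; z up; front is +x (faces away from the robot at the start). Foot outline x -36..36, y -25..25 mm. Deck z = 58 from x = -36 to 2, with a steel dome and four-sided adapter (33 mm across) at x = -18, top z = 78. Forward of x = 2 the shoulder slopes down 20 degrees to x = 38, z = 45.
- yoke_grip (a point): Point to grip the yoke: midway between its cheeks, 44 mm above its underside, at x = -4 mm in its frame; yoke's axes. The cheeks' outer sides are flat, 50 mm apart across y, good to grip from x = -25 to 15 and z = 15 to 48 mm in the yoke's frame. The gap between the cheeks is covered by the deck.
- spot (a point): Centre of the red ring (inner diameter 22 mm, red dot in the middle) on the yoke's sloping shoulder; at (20, 0, 51.5) mm in the yoke's frame. z axis: outward normal of the sloping face, i.e. the yoke's z leaned 20 degrees towards the yoke's +x (front); x axis: downhill along the slope; y axis: the yoke's y.
- nest: Fixed nest: black block 112 x 92 mm on a 130 x 110 x 6 mm aluminium plate. Origin: centre of underside, z up; front is +x, where a white bar 30 mm long lies on the block's top at x = 49 mm. Pocket centred on the origin, 75 x 53 mm (x, y), 12 mm deep, mouth chamfered 3 mm: rim z = 22, floor z = 10 mm. A seated yoke's origin is 10 mm above the nest's, axes alike.
- gauge: Loose yellow coating thickness gauge, 0.13 kg (+-25 %), upright in the stand at the start, origin 18 mm above the bench. Origin: on its axis at the nose's lower end; z up along the gauge. Housing 32 (x) by 24 mm (y), flat sides, z = 14 to 124 mm; display on -x face; black nose z = 0 to 14, 23 mm across; sprung steel foot 12 mm across reaches down to z = -12 when free.
- gauge_tip (a point): Middle of the flat lower end of the gauge's sprung foot (moves with the foot); axes are those of the gauge.
- gauge_foot (a joint): How far the sprung foot is pushed into the gauge, in m: 0 is free, 0.008 is fully pushed in (hard stop). The spring pushes with 1.2 N at 0, 2.8 N at 0.004 and 4.4 N at 0.008.
- stand: Fixed grey gauge stand, 80 x 72 x 58 mm (x, y, z), origin at the centre of its underside. The gauge stands in its well, 36 x 28 mm (x, y), 26 mm deep, the foot hanging free in a bore below; the housing shows from 58 to 142 mm above the bench. Draw it straight up at least 55 mm to clear. The gauge's axes lie along the stand's, within the play.
- key_case: Bystander: loose silver hex key set case, 64 x 112 x 22 mm, origin at the centre of its underside.
- bumper0: Bystander: loose green silicone bumper, 30 mm diameter, 18 mm tall, origin at the centre of its underside.
- bumper1: Bystander: second green bumper, same size.
- torque_adapter: Bystander: loose chrome torque adapter standing on end, 38 mm diameter, 60 mm tall, origin at the centre of its underside.
There are look-alikes about, which are no part of the job. Leave any green or purple look-alike of the yoke alone.

How it is judged:
By the outcome, as a careful person would: the job done as asked, in the order asked, and still so for the second after the job is handed in, while the arm keeps its last pose, push and grip.
It also fails if it takes over 69 s, if anything falls off the work surface, if the arm or the gripper's body presses on something with over 40 N, if the wrist force passes 120 N, or if a joint passes its speed limit or range.

## Working session

There is one attempt and no reset: what is moved stays moved. The work goes in short steps, Python scripts to look and compute and a tool call to move; the robot and the scene stay as the last step left them, time stands still between calls to the robot, and variables do not carry over. Pictures are saved under pics/ and viewed, at most 10 in all, crops included, and the job is handed in when it is done.

Besides the shell and the picture viewer there is one more tool, called after ">>>" by a JSON object that holds its "op" and its "data". jog_arm: Moves the arm, as the interface text tells. Its arguments: {"type":"object","properties":{"motion":{"type":"array"},"force":{"type":"number"}},"required":["motion"]}

```bash
mkdir -p pics; cat > h.py <<'E'
import numpy as np, cv2
from scipy.spatial.transform import Rotation as R
from cell import *
def cam(n):
    c=camera_params(n); f=210/np.tan(np.radians(c["vertical_fov"])/2); return f,c["cx"],c["cy"],np.array(c["T"])
def ray(n,px,z):
    f,cx,cy,T=cam(n); d=T[:3,:3]@np.array([(px[0]-cx)/f,(px[1]-cy)/f,1]); o=T[:3,3]
    return o+d*(z-o[2])/d[2]
def proj(n,P):
    f,cx,cy,T=cam(n); P=np.atleast_2d(P); q=(P-T[:3,3])@T[:3,:3]; return np.c_[f*q[:,0]/q[:,2]+cx,f*q[:,1]/q[:,2]+cy]
def save(n,name,crop=None,s=1):
    im=get_image(n)
    if crop: im=im[crop[1]:crop[3],crop[0]:crop[2]]
    cv2.imwrite("pics/"+name,cv2.cvtColor(cv2.resize(im,None,fx=s,fy=s,interpolation=cv2.INTER_CUBIC),cv2.COLOR_RGB2BGR))
    return im
E
python3 - <<'E'
from h import *
save("top","t0.png",s=1.4);save("scene","s0.png",s=1.4)
print(observe(),grasp_offset)
for n in("top","scene"):
    print(n,cam(n))
    for q in("yoke","nest","gauge","stand","key_case","torque_adapter","bumper0"):
        for d in silhouettes(q,n)[:4]: print(n,q,round(d["p"],2),d["pixel"],d["mask"].sum(),ray(n,d["pixel"],0.03).round(3)) if d["p"]>.2 else 0
E
```

```text
{'clock': 0.1, 'joints': array([-1.33757665,  0.43512648,  0.02497066,  1.57401958, -0.01162261,
        1.1339908 , -0.07507993]), 'dq': array([-0.00047294, -0.00174963, -0.00096559, -0.00192581, -0.00109269,
       -0.00270355,  0.00117707]), 'joint_efforts': array([ 3.40644845e-03, -6.69118810e+01,  9.87784490e-01, -3.15143681e+01,
       -6.06385712e-02,  3.73644009e-02,  5.04247669e-05]), 'position': array([0.20585338, 0.58963536, 0.22603486]), 'ee_rot': array([-5.25094694e-01, -3.09726701e+00,  2.18816818e-03]), 'force': array([ 0.1855687 ,  0.27038097, -0.44479909]), 'ft_torque': array([-0.01815847, -0.02426904, -0.00106698]), 'gripper_force': 0.0, 'width': 0.999216543746673} 0.0188
top (np.float64(390.5840203384809), 278.70232483678905, 210.5505833379744, array([[ 0.01775312, -0.99826152,  0.05620291,  0.57940387],
       [-0.99983623, -0.01752745,  0.0045058 , -0.00600138],
       [-0.00351287, -0.0562737 , -0.9984092 ,  0.74926155],
       [ 0.        ,  0.        ,  0.        ,  1.        ]]))
top yoke 0.96 [210.6, 293.3] 1454 [0.467 0.119 0.03 ]
top yoke 0.91 [262.9, 111.
[... 884 characters left out ...]
e 0.95 [329.5, 173.1] 1316 [ 0.436 -0.     0.03 ]
scene yoke 0.67 [304.2, 210.1] 1790 [0.574 0.017 0.03 ]
scene yoke 0.61 [233.0, 287.9] 2408 [0.807 0.021 0.03 ]
scene nest 0.97 [200.3, 180.4] 2119 [ 0.589 -0.217  0.03 ]
scene gauge 0.95 [420.9, 215.0] 1066 [0.482 0.21  0.03 ]
scene gauge 0.22 [323.6, 284.5] 269 [0.73 0.14 0.03]
scene stand 0.71 [414.0, 255.2] 2545 [0.594 0.237 0.03 ]
scene key_case 0.83 [415.2, 315.5] 3125 [0.72  0.285 0.03 ]
scene torque_adapter 0.74 [224.7, 245.4] 573 [ 0.73  -0.051  0.03 ]
scene torque_adapter 0.22 [301.7, 212.5] 1696 [0.583 0.017 0.03 ]
scene bumper0 0.65 [164.6, 218.2] 235 [ 0.723 -0.195  0.03 ]
scene bumper0 0.65 [322.6, 280.9] 330 [0.723 0.135 0.03 ]
```

View pics/t0.png

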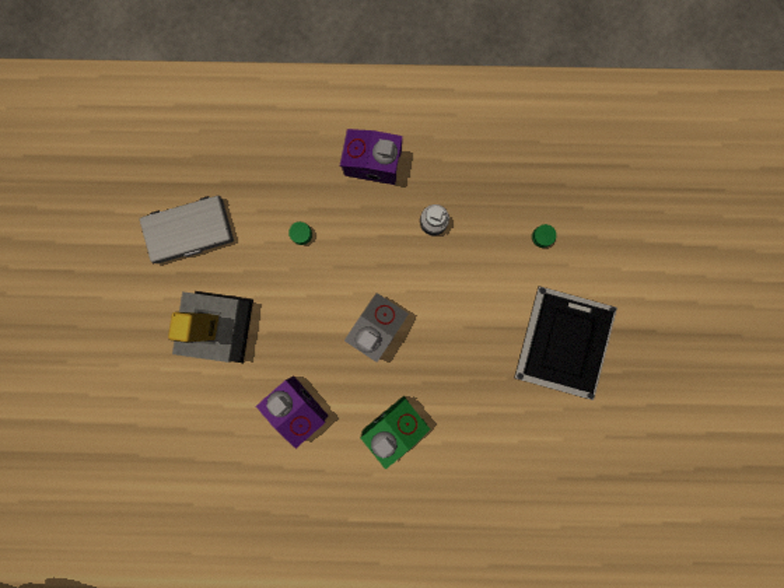

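View pics/s0.png

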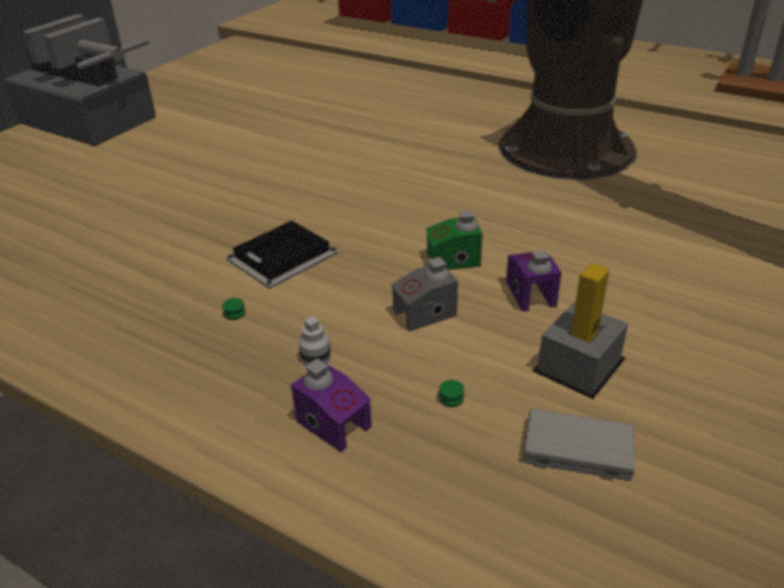

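Top view: the grey yoke sits at about (269,235) px with its ring up-right, the nest at (402,245) with its white bar at the top, and the stand and gauge at (150,234). The scene view agrees. The green and purple yokes are decoys. Next I'll fit the poses by silhouette in both cameras.

```bash
cat >> h.py <<'E'
from scipy.optimize import minimize
def box(x0,x1,y0,y1,z0,z1): return np.array([[x,y,z] for x in(x0,x1) for y in(y0,y1) for z in(z0,z1)])/1000.
def place(P,p,z0=0):
    c,s=np.cos(p[2]),np.sin(p[2]); return np.c_[p[0]+c*P[:,0]-s*P[:,1],p[1]+s*P[:,0]+c*P[:,1],P[:,2]+z0]
YOKE=[np.r_[box(-36,2,-25,25,0,58),box(2,36,-25,25,0,45.5)], box(-34.5,-1.5,-13,13,58,70)]
NEST=[box(-65,65,-55,55,0,6),box(-56,56,-46,46,6,22)]
STAND=[box(-40,40,-36,36,0,58)]
GAUGE=[box(-16,16,-12,12,58,142)]
def render(n,parts,p,z0=0,s=4):
    m=np.zeros((420*s,560*s),np.uint8)
    for P in parts:
        q=(proj(n,place(P,p,z0))+.5)*s
        cv2.fillConvexPoly(m,cv2.convexHull(np.round(q).astype(np.int32)),1)
    return cv2.resize(m.astype(np.float32),(560,420),interpolation=cv2.INTER_AREA)
def fit(masks,parts,p0,z0=0):
    def cost(p):
        c=0
        for n,m in masks:
            r=render(n,parts,p,z0); c+=1-np.minimum(r,m).sum()/np.maximum(r,m).sum()
        return c/len(masks)
    best=None
    for dy in(-.15,0,.15):
        S=np.array(p0)+np.r_[np.zeros((1,3)),np.diag([.01,.01,.15])]+[0,0,dy]
        r=minimize(cost,p0,method="Nelder-Mead",options=dict(initial_simplex=S,xatol=2e-4,fatol=1e-5))
        if best is None or r.fun<best.fun: best=r
    return best.x.round(4),round(best.fun,3)
def near(n,px,qs,tol=25):
    c=[d for q in qs for d in silhouettes(q,n) if np.hypot(*(np.array(d["pixel"])-px))<tol]
    c.sort(key=lambda d:-d["p"]); return c[0]["mask"] if c else None
E
python3 - <<'E'
from h import *
save("top","x.png");save("scene","x2.png")
yt=near("top",(269,235),("yoke","torque_adapter"),12);ys=near("scene",(304,211),("yoke",),15)
Y=[("top",yt),("scene",ys)]
nt=near("top",(402,248),("nest",));ns=near("scene",(200,180),("nest",))
st=near("top",(152,234),("stand",));ss=near("scene",(414,255),("stand",),20)
gt=near("top",(135,234),("gauge",),15);gs=near("scene",(421,215),("gauge",),15)
np.savez("m.npz",yt=yt,ys=ys,nt=nt,ns=ns,st=st,ss=ss,gt=gt,gs=gs)
def ev(nm,ms,parts,p0):
    print(nm,[fit(k,parts,p0) for k in (ms,ms[:1],ms[1:])])
ev("yoke",Y,YOKE,[.573,.014,-.45])
ev("nest",[("top",nt),("scene",ns)],NEST,[.555,-.225,-.2])
ev("gauge",[("top",gt),("scene",gs)],GAUGE,[.572,.215,-.05])
ev("stand+g",[("top",st|gt),("scene",ss|gs)],STAND+GAUGE,[.572,.215,-.05])
E
```

```text
Traceback (most recent call last):
  File "h.py", line 39, in fit
    r=minimize(cost,p0,method="Nelder-Mead",options=dict(initial_simplex=S,xatol=2e-4,fatol=1e-5))
  File "h.py", line 34, in cost
    r=render(n,parts,p,z0); c+=1-np.minimum(r,m).sum()/np.maximum(r,m).sum()
                                 ~~~~~~~~~~^^^^^
TypeError: '<=' not supported between instances of 'float' and 'NoneType'
```

```bash
python3 - <<'E'
from h import *
m={k:v for k,v in np.load("m.npz",allow_pickle=True).items()}
for k in m: print(k, m[k].shape)
for a,n,px in(("yt","top",(269,235)),("ys","scene",(304,211))):
    if m[a].shape==():
        im=get_image(n)
        for q in("yoke","yoke_grip","spot","torque_adapter"):
            for d in silhouettes(q,n): print(q,d["p"],d["pixel"],d["mask"].sum())
        hsv=cv2.cvtColor(im,cv2.COLOR_RGB2HSV); mm=(hsv[...,1]<60)
        mm=cv2.morphologyEx(mm.astype(np.uint8),cv2.MORPH_OPEN,np.ones((3,3)))
        N,l,stt,c=cv2.connectedComponentsWithStats(mm); print(stt[l[px[1],px[0]]],c[l[px[1],px[0]]])
E
```

```text
yt (420, 560)
ys ()
nt (420, 560)
ns (420, 560)
st (420, 560)
ss (420, 560)
gt (420, 560)
gs (420, 560)
yoke 0.83 [380.6, 195.3] 1213
yoke 0.76 [236.0, 287.5] 2381
yoke 0.67 [303.5, 210.8] 1748
yoke 0.64 [327.3, 171.3] 1341
yoke_grip 0.87 [324.6, 170.4] 1301
yoke_grip 0.82 [381.6, 195.1] 1235
yoke_grip 0.62 [234.1, 286.1] 2444
yoke_grip 0.61 [302.0, 212.9] 1753
yoke_grip 0.6 [160.9, 220.4] 233
yoke_grip 0.3 [417.5, 314.5] 3115
spot 0.93 [303.8, 210.1] 1736
spot 0.76 [234.2, 285.2] 2409
spot 0.74 [376.8, 196.2] 1267
spot 0.65 [325.8, 172.1] 1343
spot 0.43 [321.6, 281.1] 307
torque_adapter 0.76 [223.5, 245.2] 550
[ 281  184   45   51 1504] [305.23537234 210.37367021]
```

```bash
python3 - <<'E'
from h import *
get_image("top");get_image("scene")
m={k:v for k,v in np.load("m.npz",allow_pickle=True).items()}
m["ys"]=near("scene",(304,211),("spot","yoke_grip","yoke"),15)
np.savez("m.npz",**m)
def ev(nm,a,b,parts,p0):
    ms=[("top",a),("scene",b)]
    print(nm,[fit(k,parts,p0) for k in (ms,ms[:1],ms[1:])])
ev("yoke",m["yt"],m["ys"],YOKE,[.573,.014,-.5])
ev("nest",m["nt"],m["ns"],NEST,[.555,-.225,-.2])
ev("gauge",m["gt"],m["gs"],GAUGE,[.572,.215,-.05])
ev("stand+g",m["st"]|m["gt"],m["ss"]|m["gs"],STAND+GAUGE,[.572,.215,-.05])
print("bar",ray("top",(579/1.4,307/1.4),.024),"ring",ray("top",(385/1.4,314/1.4),.0515),"dome top",ray("top",(370/1.4,339/1.4),.078))
E
```

```text
yoke [(array([ 0.5782,  0.0151, -0.5597]), np.float64(0.061)), (array([ 0.5784,  0.0148, -0.565 ]), np.float64(0.045)), (array([ 0.5771,  0.0149, -0.563 ]), np.float64(0.075))]Traceback (most recent call last):
  File "<stdin>", line 10, in <module>
  File "<stdin>", line 8, in ev
  File "h.py", line 39, in fit
    r=minimize(cost,p0,method="Nelder-Mead",options=dict(initial_simplex=S,xatol=2e-4,fatol=1e-5))
    res = _minimize_neldermead(fun, x0, args, callback, bounds=bounds,
                               **options)
    fxcc = func(xcc)
    fx = function(np.copy(x), *(wrapper_args + args))
  File "h.py", line 34, in cost
    r=render(n,parts,p,z0); c+=1-np.minimum(r,m).sum()/np.maximum(r,m).sum()
  File "h.py", line 27, in render
    q=(proj(n,place(P,p,z0))+.5)*s
       ~~~~^^^^^^^^^^^^^^^^^
  File "h.py", line 10, in proj
    f,cx,cy,T=cam(n); P=np.atleast_2d(P); q=(P-T[:3,3])@T[:3,:3]; return np.c_[f*q[:,0]/q[:,2]+cx,f*q[:,1]/q[:,2]+cy]
              ~~~^^^
  File "h.py", line 5, in cam
    c=camera_params(n); f=210/np.tan(np.radians(c["vertical_fov"])/2); return f,c["cx"],c["cy"],np.array(c["T"])
ValueError: time passes only in moves, steps and waits
```

```bash
sed -i 's/^def cam(n):/import functools\n@functools.lru_cache\ndef cam(n):/' h.py; cat > ev.py <<'E'
from h import *
m={k:v for k,v in np.load("m.npz",allow_pickle=True).items()}
def ev(nm,a,b,parts,p0):
    ms=[("top",a),("scene",b)]
    print(nm,[fit(k,parts,p0) for k in (ms,ms[:1],ms[1:])])
ev("nest",m["nt"],m["ns"],NEST,[.555,-.225,-.2])
ev("gauge",m["gt"],m["gs"],GAUGE,[.572,.215,-.05])
ev("stand+g",m["st"]|m["gt"],m["ss"]|m["gs"],STAND+GAUGE,[.572,.215,-.05])
print("bar",ray("top",(579/1.4,307/1.4),.024),"ring",ray("top",(385/1.4,314/1.4),.0515),"dome top",ray("top",(370/1.4,339/1.4),.078))
E
python3 ev.py; python3 -c "
from h import *
o=observe();print(o['clock'],R.from_rotvec(o['ee_rot']).as_matrix().round(3))"
```

```text
nest [(array([ 0.5614, -0.2417, -0.2511]), np.float64(0.034)), (array([ 0.5615, -0.2414, -0.247 ]), np.float64(0.038)), (array([ 0.5609, -0.2422, -0.2432]), np.float64(0.027))]
gauge [(array([ 0.5751,  0.232 , -0.0461]), np.float64(0.098)), (array([ 0.5751,  0.2292, -0.0811]), np.float64(0.051)), (array([ 0.5786,  0.2333, -0.0285]), np.float64(0.046))]
stand+g [(array([ 0.576 ,  0.2318, -0.0989]), np.float64(0.074)), (array([ 0.5754,  0.2293, -0.0961]), np.float64(0.059)), (array([ 0.5774,  0.2332, -0.1015]), np.float64(0.042))]
bar [ 0.60839437 -0.25319271  0.024     ] ring [0.59400294 0.00332217 0.0515    ] dome top [0.56253821 0.02076822 0.078     ]
1.85 [[-0.944  0.33   0.   ]
 [ 0.33   0.944 -0.   ]
 [-0.     0.    -1.   ]]
```

```bash
cat >> h.py <<'E'
def Rt(a,tilt=0):
    """tool pointing down with x axis at world angle a; tilt: lean of the tool about its y"""
    c,s=np.cos(a),np.sin(a)
    return R.from_matrix([[c,s,0],[s,-c,0],[0,0,-1]])*R.from_rotvec([0,tilt,0])
def go(p,Rg,o=None):
    o=o or observe(); Rc=R.from_rotvec(o["ee_rot"]); d=Rc.inv().apply(np.array(p)-o["position"]); w=(Rc.inv()*Rg).as_rotvec()
    print("move",d.round(4),w.round(4),"rows",max(np.linalg.norm(d)/.0417,np.linalg.norm(w)/.125).round(1))
E
python3 -c "
from h import *
go([.575,.017,.2],Rt(np.pi-.56))"
```

```text
move [-0.5373 -0.4195  0.0268] [0.     0.     0.2242] rows 16.4
```

>>> {"op": "jog_arm", "data": {"motion": [[[-0.27,-0.21,0.013,0,0,0.11,-1],[-0.27,-0.21,0.013,0,0,0.11,-1],[-0.27,-0.21,0.013,0,0,0.11,-1],[-0.27,-0.21,0.013,0,0,0.11,-1],[-0.27,-0.21,0.013,0,0,0.11,-1],[-0.27,-0.21,0.013,0,0,0.11,-1],[-0.27,-0.21,0.013,0,0,0.11,-1],[-0.27,-0.21,0.013,0,0,0.11,-1],[-0.27,-0.21,0.013,0,0,0.11,-1]]]}}

```text
clock: 2.6
position: [0.3955, 0.2961, 0.2139]
ee_rot: [0.707, 3.059, -0.003]
force: [0.2, -0.2, -0.1]
width: 1.0
gripper_force: 0.0
```

```bash
python3 -c "
from h import *
go([.575,.017,.18],Rt(np.pi-.56))"
```

```text
move [-0.2837 -0.172   0.0348] [-0.0011  0.0025  0.106 ] rows 8.0
```

>>> {"op": "jog_arm", "data": {"motion": [[[-0.284,-0.172,0.035,0,0.002,0.106,-1],[-0.284,-0.172,0.035,0,0.002,0.106,-1],[-0.284,-0.172,0.035,0,0.002,0.106,-1],[-0.284,-0.172,0.035,0,0.002,0.106,-1],[-0.284,-0.172,0.035,0,0.002,0.106,-1],[-0.284,-0.172,0.035,0,0.002,0.106,-1],[-0.284,-0.172,0.035,0,0.002,0.106,-1],[-0.284,-0.172,0.035,0,0.002,0.106,-1],[-0.284,-0.172,0.035,0,0.002,0.106,-1],[-0.284,-0.172,0.035,0,0.002,0.106,-1]]]}}

```text
clock: 3.43
position: [0.5745, 0.0221, 0.1783]
ee_rot: [-0.864, -3.019, 0.001]
force: [-0.7, 0.5, -0.1]
width: 1.001
gripper_force: 0.0
```

```bash
python3 -c "
from h import *
go([.575,.017,.026],Rt(np.pi-.56));save('scene','a.png',(180,60,440,300),3)"
```

```text
move [-0.0033 -0.0039  0.1523] [-0.0013 -0.0014  0.0027] rows 3.7
```

View pics/a.png

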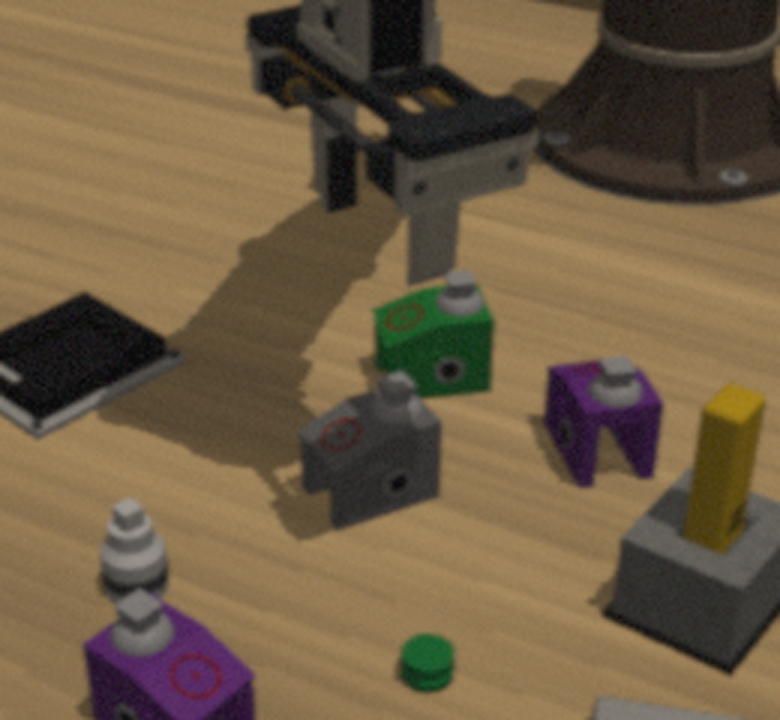

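The close view shows the open gripper above the grey yoke (crop ~(370,450)), with the green and purple decoys clear of both fingers. Descending now.

>>> {"op": "jog_arm", "data": {"motion": [[[-0.003,-0.004,0.09,-0.001,-0.001,0.003,-1],[-0.003,-0.004,0.12,-0.001,-0.001,0.003,-1],[-0.003,-0.004,0.14,-0.001,-0.001,0.003,-1],[-0.003,-0.004,0.152,-0.001,-0.001,0.003,-1],[-0.003,-0.004,0.152,-0.001,-0.001,0.003,-1],[-0.003,-0.004,0.152,-0.001,-0.001,0.003,-1]]]}}

```text
clock: 3.98
position: [0.5727, 0.0219, 0.0263]
ee_rot: [-0.857, -3.019, -0.001]
force: [0.1, 0.1, 1.0]
width: 0.999
gripper_force: 0.0
```

```bash
python3 -c "
from h import *
go([.575,.017,.026],Rt(np.pi-.56))"
```

```text
move [-0.0045 -0.003   0.0003] [-0.0003 -0.0036  0.0071] rows 0.1
```

>>> {"op": "jog_arm", "data": {"motion": [[[-0.0045,-0.003,0,0,-0.002,0,-1],[-0.0045,-0.003,0,0,-0.002,0,-1],[-0.0045,-0.003,0,0,-0.002,0,-1]]]}}

```text
clock: 4.23
position: [0.5778, 0.0154, 0.0289]
ee_rot: [0.86, 3.017, 0.003]
force: [-0.2, -0.1, -0.0]
width: 1.001
gripper_force: 0.0
```

```bash
python3 -c "
from h import *
print(observe());go([.575,.017,.026],Rt(np.pi-.56))"
```

```text
{'clock': 4.2333, 'joints': array([-0.29603396,  0.59818417,  0.25192083,  1.90346196, -0.23058687,
        0.66247307,  1.1114312 ]), 'dq': array([-0.00097691,  0.00664026, -0.00904397,  0.00879348, -0.00179087,
       -0.00287747, -0.00086512]), 'joint_efforts': array([ 3.86705459e-02, -6.62874198e+01,  5.48333913e+00, -2.08754128e+01,
        4.40912833e-02,  6.69418392e-02,  3.97248287e-02]), 'position': array([0.5778445 , 0.01535277, 0.02893617]), 'ee_rot': array([0.85962339, 3.01669731, 0.00321782]), 'force': array([-0.17233877, -0.12327095, -0.01528596]), 'ft_torque': array([-0.03365357,  0.00295236,  0.01140418]), 'gripper_force': 0.0, 'width': 1.0007905659573835}
move [ 0.0033 -0.0001  0.0029] [0.0033 0.0041 0.0048] rows 0.1
```

>>> {"op": "jog_arm", "data": {"motion": [[[0.003,0,0.003,0.003,0.004,0.005,-1],[0.003,0,0.003,0.003,0.004,0.005,-1],[0.003,0,0.003,0.003,0.004,0.005,0.2],[0.003,0,0.003,0.003,0.004,0.005,0.6],[0.003,0,0.003,0.003,0.004,0.005,1],[0.003,0,0.003,0.003,0.004,0.005,1],[0.003,0,0.003,0.003,0.004,0.005,1],[0.003,0,0.003,0.003,0.004,0.005,1]]], "force": 25}}

```text
clock: 4.9
position: [0.5736, 0.017, 0.0237]
ee_rot: [-0.867, -3.016, 0.002]
force: [-0.7, 0.5, -0.7]
width: 0.615
gripper_force: 0.0
```

```bash
python3 -c "
from h import *
o=observe();print(o['width']*92,o['gripper_force'],o['force'],o['position']);go([.575,.017,.026],Rt(np.pi-.56))"
```

```text
56.54327864543395 0.0 [-0.7235395   0.54540489 -0.66471997] [0.57360284 0.01695531 0.02366904]
move [-0.0012  0.0008 -0.0023] [-0.0022 -0.0031  0.0001] rows 0.1
```

>>> {"op": "jog_arm", "data": {"motion": [[[0,0,0,0,0,0,1],[0,0,0,0,0,0,1],[0,0,0,0,0,0,1],[0,0,0,0,0,0,1],[0,0,0,0,0,0,1]]]}}

```text
clock: 5.32
position: [0.5737, 0.0172, 0.0237]
ee_rot: [-0.867, -3.016, 0.002]
force: [1.0, 0.4, -0.9]
width: 0.541
gripper_force: 25.0
```

```bash
python3 -c "
from h import *
for i in range(4):
  o=observe();print(o['width']*92,o['gripper_force'],o['force'],o['position'],o['clock']);get_image('top')
"
```

```text
49.792604231550506 24.98740033915965 [ 0.96979755  0.40399436 -0.94038641] [0.57368923 0.01715409 0.02370378] 5.3167
49.696395456981115 24.98752532119397 [ 0.78071778  1.20807897 -1.69601975] [0.57365599 0.01711009 0.02369248] 5.3667
49.946657600965366 24.98742545256391 [ 0.88818462  1.24650325 -0.86017824] [0.57367045 0.01708634 0.02370572] 5.4167
49.93879534869247 24.987662095518317 [ 1.93944754  1.22327708 -1.54867256] [0.57363563 0.01706919 0.02367899] 5.4667
```

>>> {"op": "jog_arm", "data": {"motion": [[[0,0,-0.02,0,0,0,1],[0,0,-0.05,0,0,0,1],[0,0,-0.09,0,0,0,1],[0,0,-0.11,0,0,0,1],[0,0,-0.11,0,0,0,1],[0,0,-0.11,0,0,0,1]]]}}

```text
clock: 6.02
position: [0.5743, 0.017, 0.1344]
ee_rot: [-0.868, -3.017, 0.001]
force: [-0.0, 0.2, -4.2]
width: 0.545
gripper_force: 25.0
```

```bash
python3 -c "
from h import *
o=observe();print(o['width']*92,o['force'],o['position']);go([.5566,-.2405,.12],Rt(np.pi-.249))"
```

```text
50.09856594043885 [-0.02070255  0.21808934 -4.2304477 ] [0.57429687 0.01695133 0.13440654]
move [-0.1218 -0.2275  0.0144] [-0.0006 -0.0019 -0.311 ] rows 6.2
```

>>> {"op": "jog_arm", "data": {"motion": [[[-0.02,-0.038,0,0,0,-0.05,1],[-0.04,-0.076,0,0,0,-0.1,1],[-0.06,-0.114,0.002,0,0,-0.16,1],[-0.08,-0.152,0.005,0,0,-0.21,1],[-0.1,-0.19,0.01,0,0,-0.26,1],[-0.115,-0.215,0.014,0,0,-0.3,1],[-0.122,-0.2275,0.0144,0,-0.002,-0.311,1],[-0.122,-0.2275,0.0144,0,-0.002,-0.311,1],[-0.122,-0.2275,0.0144,0,-0.002,-0.311,1],[-0.122,-0.2275,0.0144,0,-0.002,-0.311,1]]]}}

```text
clock: 6.85
position: [0.5558, -0.2389, 0.1178]
ee_rot: [-0.388, -3.113, -0.001]
force: [0.6, 0.7, -3.2]
width: 0.546
gripper_force: 25.0
```

```bash
python3 -c "
from h import *
o=observe();print(o['width']*92,o['force'],o['position']);go([.5566,-.2405,.075],Rt(np.pi-.249))"
```

```text
50.195467353607164 [ 0.64241141  0.65042113 -3.24325138] [ 0.55581311 -0.23888204  0.11783273]
move [-0.0014 -0.0014  0.0428] [-0.0002 -0.0045  0.0007] rows 1.0
```

>>> {"op": "jog_arm", "data": {"motion": [[[-0.0014,-0.0014,0.025,0,-0.004,0,1],[-0.0014,-0.0014,0.045,0,-0.004,0,1],[-0.0014,-0.0014,0.055,0,-0.004,0,1],[-0.0014,-0.0014,0.055,0,-0.004,0,1],[-0.0014,-0.0014,0.055,0,-0.004,0,1],[-0.0014,-0.0014,0.055,0,-0.004,0,1]]]}}

```text
clock: 7.35
position: [0.5583, -0.2419, 0.0653]
ee_rot: [0.388, 3.114, -0.003]
force: [0.1, -1.5, -3.3]
width: 0.543
gripper_force: 25.0
```

```bash
python3 -c "
from h import *
o=observe();print(o['position']);go([.5566,-.2405,.0335],Rt(np.pi-.249));save('scene','b.png',(120,90,300,225),4)"
```

```text
[ 0.5582525  -0.24191898  0.06533119]
move [0.0021 0.001  0.0318] [-0.0013  0.0037  0.0009] rows 0.8
```

View pics/b.png

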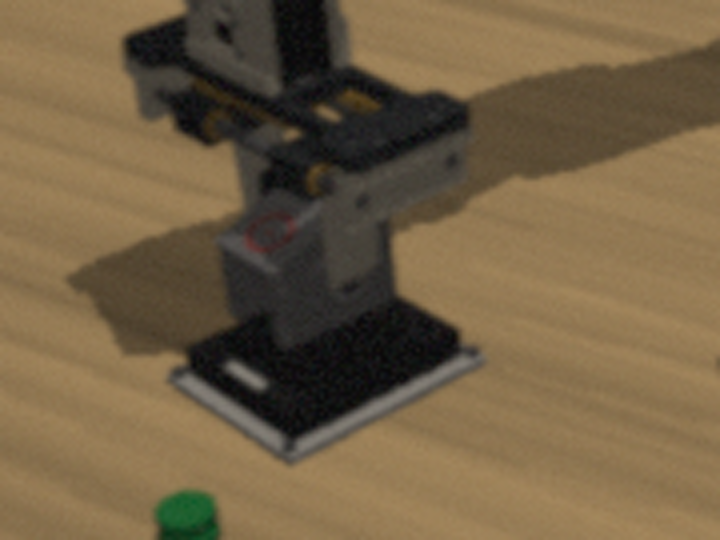

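The yoke (crop ~(310,270)) hangs over the nest with its ring and slope towards the white bar (245,375). Lowering it slowly.

>>> {"op": "jog_arm", "data": {"motion": [[[0.002,0.001,0,0,0.002,0,1],[0.002,0.001,0.005,0,0.002,0,1],[0.002,0.001,0.01,0,0.002,0,1],[0.002,0.001,0.014,0,0.002,0,1],[0.002,0.001,0.018,0,0.002,0,1],[0.002,0.001,0.018,0,0.002,0,1],[0.002,0.001,0.018,0,0.002,0,1]]]}}

```text
clock: 7.98
position: [0.5556, -0.2409, 0.0461]
ee_rot: [-0.39, -3.117, 0.002]
force: [-0.5, -1.1, -3.0]
width: 0.542
gripper_force: 25.0
```

```bash
python3 -c "
from h import *
o=observe();print(o['position'],o['ft_torque'],o['force']);go([.5566,-.2405,.0335],Rt(np.pi-.249))"
```

```text
[ 0.55561796 -0.24088002  0.0461025 ] [-0.04547951 -0.01218514  0.02080036] [-0.5492724  -1.13303945 -3.02632874]
move [-0.0009  0.0006  0.0126] [-0.0014 -0.0001 -0.    ] rows 0.3
```

>>> {"op": "jog_arm", "data": {"motion": [[[-0.001,0.0005,0.003,-0.001,0,0,1],[-0.001,0.0005,0.006,-0.001,0,0,1],[-0.001,0.0005,0.009,-0.001,0,0,1],[-0.001,0.0005,0.012,-0.001,0,0,1],[-0.001,0.0005,0.012,-0.001,0,0,1],[-0.001,0.0005,0.012,-0.001,0,0,1],[-0.001,0.0005,0.012,-0.001,0,0,1]]]}}

```text
clock: 8.57
position: [0.5597, -0.2398, 0.0379]
ee_rot: [0.387, 3.112, 0.001]
force: [-4.9, 8.0, 30.4]
width: 0.564
gripper_force: 24.7
```

```bash
python3 -c "
from h import *
o=observe();print(o['position'],o['ft_torque'],o['force']);go([.5566,-.2405,.0335],Rt(np.pi-.249))"
```

```text
[ 0.55966806 -0.23984101  0.0378897 ] [1.01514629 1.05918737 0.04131227] [-4.89394095  7.95235916 30.36647349]
move [ 0.0028 -0.0014  0.0044] [0.0013 0.0058 0.0016] rows 0.1
```

>>> {"op": "jog_arm", "data": {"motion": [[[0,0,-0.004,0,0,0,1],[0,0,-0.006,0,0,0,1],[0,0,-0.006,0,0,0,1],[0,0,-0.006,0,0,0,1],[0,0,-0.006,0,0,0,1]]]}}

```text
clock: 8.98
position: [0.5574, -0.2408, 0.0405]
ee_rot: [0.39, 3.116, -0.001]
force: [2.7, 0.5, 2.6]
width: 0.555
gripper_force: 24.4
```

```bash
python3 -c "
from h import *
o=observe();print(o['position'],o['ft_torque'],o['force'],o['width']*92);go([.5566,-.2405,.0335],Rt(np.pi-.249))
a=save('scene','x.png',(130,100,290,220),4);b=save('top','x2.png',(330,180,490,300),4)
A=cv2.imread('pics/x.png');B=cv2.imread('pics/x2.png');cv2.imwrite('pics/c.png',cv2.resize(np.vstack([A,B]),(400,600)))
cv2.imwrite('pics/c.png',cv2.resize(A,(800,600)))
"
```

```text
[ 0.55742899 -0.24083923  0.04049731] [ 0.17133947 -0.34508732 -0.07748404] [2.68985811 0.4523992  2.55121425] 51.0317634505485
move [0.0009 0.0001 0.007 ] [-0.0004  0.0014  0.    ] rows 0.2
```

View pics/c.png

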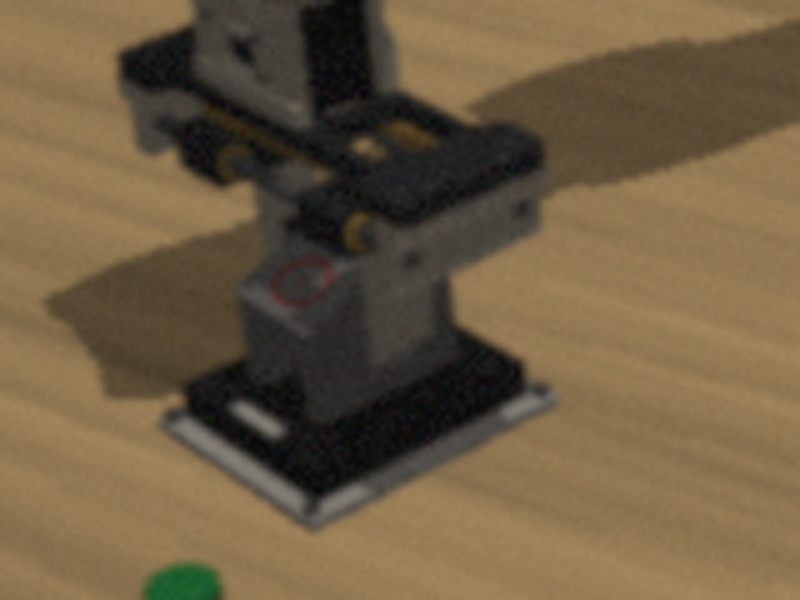

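```bash
cat > ov.py <<'E'
from h import *
import sys
o=observe();im=get_image('scene')
x0,y0,x1,y1=150,130,250,210; s=8
big=cv2.resize(im[y0:y1,x0:x1],None,fx=s,fy=s,interpolation=cv2.INTER_CUBIC)
big=np.clip(big.astype(float)*1.8,0,255).astype(np.uint8)
def dr(P,c):
    q=((proj('scene',P)-[x0,y0]+.5)*s).astype(int); cv2.polylines(big,[q.reshape(-1,1,2)],True,c,1)
n=[.5614,-.2417,-.248]
rect=lambda a,b,z:np.array([[a,b,z],[a,-b,z],[-a,-b,z],[-a,b,z]])/1000.
dr(place(rect(56,46,22),n),(0,255,255));dr(place(rect(65,55,6),n),(0,255,255));dr(place(rect(37.5,26.5,22),n),(0,255,255))
Rc=R.from_rotvec(o['ee_rot']); p=o['position']
Ry=(Rc*R.from_euler('x',np.pi)*R.from_euler('z',np.pi)).as_matrix()
org=p+Ry@np.array([.0049,0,-.0237]); print('yoke pred',org,Ry.round(3)[0])
W=lambda P:np.array(P)/1000.@Ry.T+org
dr(W([[36,25,0],[36,-25,0],[36,-25,45.5],[36,25,45.5]]),(0,255,0));dr(W([[36,25,45.5],[36,-25,45.5],[2,-25,58],[2,25,58]]),(0,255,0));dr(W([[36,25,0],[36,25,45.5],[2,25,58],[-36,25,58],[-36,25,0]]),(0,255,0))
f=im.astype(int);r=f[...,0]-(f[...,1]+f[...,2])/2;m=(r>25);m[:y0]=0;m[y1:]=0;m[:,:x0]=0;m[:,x1:]=0
hsv=cv2.cvtColor(im,cv2.COLOR_RGB2HSV);m&=((hsv[...,0]<6)|(hsv[...,0]>172))
ys,xs=np.nonzero(m);print('ring',len(xs),(xs.min()+xs.max())/2,(ys.min()+ys.max())/2,xs.mean(),ys.mean(),'pred',proj('scene',W([[20,0,51.5]])),
 'seated',proj('scene',place(np.array([[.020,0,.0615]]),n)))
cv2.imwrite(sys.argv[1],cv2.cvtColor(big,cv2.COLOR_RGB2BGR)[:600])
E
python3 ov.py pics/d.png
```

```text
yoke pred [ 0.56216641 -0.24204459  0.01681903] [ 0.969  0.246 -0.001]
ring 10 190.5 157.0 190.6 157.2 pred [[188.80925919 158.83132717]] seated [[189.57968639 161.61179278]]
```

View pics/d.png

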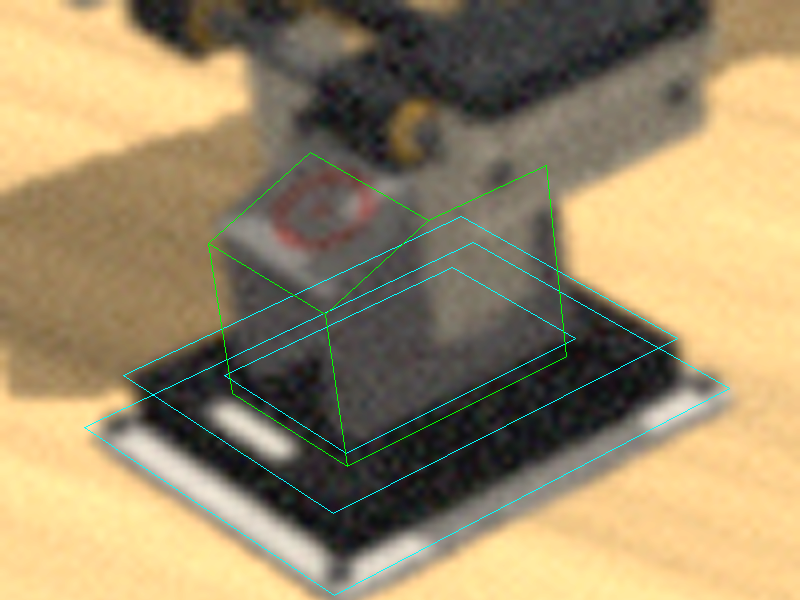

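The overlay shows the real nest about 1 px right of my fit, and the yoke about 4 mm higher in the grip than predicted (it slipped). The wrist wrench agrees: the yoke is hitting the front and −y chamfers. So I'll shift about −1.8 mm in x and +1.9 mm in y and press gently.

>>> {"op": "jog_arm", "data": {"motion": [[[0,0,-0.003,0,0,0,1],[0.0022,0.0014,-0.003,0,0,0,1],[0.0022,0.0014,-0.003,0,0,0,1],[0.0022,0.0014,-0.002,0,0,0,1],[0.0022,0.0014,0,0,0,0,1],[0.0022,0.0014,0.001,0,0,0,1],[0.0022,0.0014,0.002,0,0,0,1],[0.0022,0.0014,0.002,0,0,0,1]]]}}

```text
clock: 9.8
position: [0.5556, -0.2397, 0.0389]
ee_rot: [0.391, 3.115, -0.002]
force: [-0.8, -2.0, 2.8]
width: 0.542
gripper_force: 25.0
```

```bash
cat > st.py <<'E'
from h import *
o=observe();get_image('top');o2=observe()
print(o2['position'].round(4),((o['force']+o2['force'])/2).round(1),((o['ft_torque']+o2['ft_torque'])/2).round(2),round(o2['width']*92,1),o2['clock']);go([.5556,-.2389,.0335],Rt(np.pi-.249))
E
python3 st.py
```

```text
[ 0.5555 -0.2397  0.0389] [-0.5 -2.2  2.7] [-0.45  0.03 -0.  ] 50.2 9.85
move [0.0001 0.0008 0.0054] [-0.0011  0.0018 -0.0004] rows 0.1
```

>>> {"op": "jog_arm", "data": {"motion": [[[0,0,0.0015,0,0,0,1],[0,0,0.003,0,0,0,1],[0,0,0.003,0,0,0,1],[0,0,0.003,0,0,0,1]]]}}

```text
clock: 10.18
position: [0.5572, -0.2402, 0.0369]
ee_rot: [0.39, 3.112, -0.003]
force: [2.0, -3.0, 9.2]
width: 0.541
gripper_force: 25.0
```

```bash
python3 st.py; python3 ov.py pics/e.png
```

```text
[ 0.5572 -0.2402  0.0369] [ 2.2 -3.2  9.1] [-0.6  -0.22  0.09] 49.9 10.2333
move [0.0019 0.0009 0.0034] [-0.0014  0.0053 -0.0001] rows 0.1
yoke pred [ 0.56204254 -0.24144827  0.01325485] [ 0.969  0.247 -0.005]
ring 13 190.5 158.5 190.3846153846154 158.92307692307693 pred [[189.38868985 160.32629365]] seated [[189.57968639 161.61179278]]
```

>>> {"op": "jog_arm", "data": {"motion": [[[-0.001,-0.0006,0,0,0.002,0,1],[-0.001,-0.0006,0.001,0,0.003,0,1],[-0.001,-0.0006,0.002,0,0.004,0,1],[-0.001,-0.0006,0.003,0,0.004,0,1],[-0.001,-0.0006,0.003,0,0.004,0,1],[-0.001,-0.0006,0.003,0,0.004,0,1]]]}}

```text
clock: 10.78
position: [0.559, -0.2407, 0.0344]
ee_rot: [0.389, 3.115, -0.002]
force: [4.7, -1.3, 12.3]
width: 0.539
gripper_force: 25.0
```

```bash
python3 st.py; python3 ov.py pics/e.png
```

```text
[ 0.559  -0.2407  0.0344] [ 4.1 -1.3 11.9] [-0.37 -0.56  0.03] 50.2 10.8333
move [0.0038 0.0009 0.0009] [-0.001   0.0029  0.0003] rows 0.1
yoke pred [ 0.56381955 -0.24197295  0.01070199] [ 0.969  0.246 -0.003]
ring 15 189.5 160.0 188.46666666666667 161.73333333333332 pred [[188.73769564 161.77600737]] seated [[189.57968639 161.61179278]]
```

>>> {"op": "jog_arm", "data": {"motion": [[[-0.0015,0,0,0,0.002,0,1],[-0.0015,0,0.001,0,0.003,0,1],[-0.0015,0,0.002,0,0.003,0,1],[-0.0015,0,0.003,0,0.003,0,1],[-0.0015,0,0.003,0,0.003,0,1],[-0.0015,0,0.003,0,0.003,0,1]]]}}

```text
clock: 11.38
position: [0.5604, -0.241, 0.0324]
ee_rot: [-0.39, -3.117, 0.001]
force: [-0.0, -0.2, 23.0]
width: 0.543
gripper_force: 25.0
```

```bash
python3 st.py; python3 ov.py pics/e.png
```

```text
[ 0.5604 -0.2411  0.0324] [-0.3 -0.2 23.1] [0.02 0.26 0.07] 50.1 11.4333
move [ 0.0051  0.0009 -0.0011] [-0.0007  0.0001  0.0001] rows 0.1
yoke pred [ 0.56510806 -0.2422756   0.00870795] [0.969 0.246 0.   ]
ring 17 189.0 161.5 189.76470588235293 162.11764705882354 pred [[188.28110653 162.91336732]] seated [[189.57968639 161.61179278]]
```

View pics/e.png

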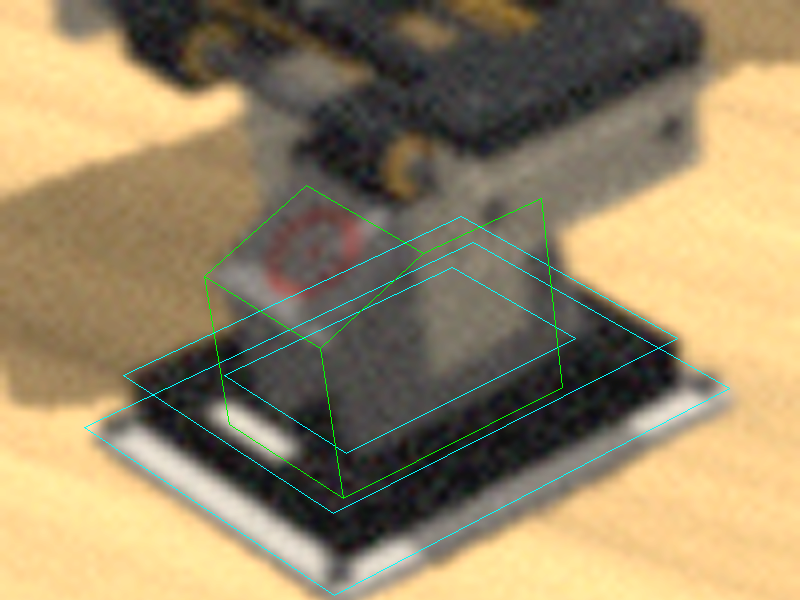

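The ring is at crop (315,252), about (189.4,161.0) px, where a seated yoke should show it. The force is now purely vertical, so I'm easing off and opening.

>>> {"op": "jog_arm", "data": {"motion": [[[0,0,-0.001,0,0,0,1],[0,0,-0.002,0,0,0,1],[0,0,-0.002,0,0,0,0.5],[0,0,-0.002,0,0,0,0],[0,0,-0.002,0,0,0,-0.5],[0,0,-0.002,0,0,0,-1],[0,0,-0.002,0,0,0,-1],[0,0,-0.002,0,0,0,-1],[0,0,-0.002,0,0,0,-1]]]}}

```text
clock: 12.23
position: [0.5568, -0.2396, 0.0309]
ee_rot: [-0.389, -3.11, -0.001]
force: [-0.6, 0.6, 1.3]
width: 0.852
gripper_force: 0.0
```

```bash
python3 st.py; python3 ov.py pics/f.png
```

```text
[ 0.5569 -0.2397  0.031 ] [-0.4  0.7  0.7] [-0.01 -0.03 -0.05] 82.8 12.2833
move [ 0.0015  0.0004 -0.0025] [-0.0002 -0.0075  0.0001] rows 0.1
yoke pred [ 0.56151942 -0.24086927  0.0072983 ] [0.969 0.246 0.007]
ring 13 189.0 161.0 188.15384615384616 162.84615384615384 pred [[189.88040201 163.01239544]] seated [[189.57968639 161.61179278]]
```

Released. Going straight up and then looking.

>>> {"op": "jog_arm", "data": {"motion": [[[0,0,-0.005,0,0.007,0,-1],[0,0,-0.03,0,0.007,0,-1],[0,0,-0.07,0,0.007,0,-1],[0,0,-0.11,0,0.007,0,-1],[0,0,-0.15,0,0.007,0,-1],[0,0,-0.19,0,0.007,0,-1],[0,0,-0.2,0,0.007,0,-1]]]}}

```text
clock: 12.92
position: [0.5611, -0.2416, 0.2387]
ee_rot: [-0.39, -3.113, 0.001]
force: [1.5, -0.1, 0.5]
width: 1.0
gripper_force: 0.0
```

```bash
python3 - <<'E'
from h import *
o=observe();print(o['position'],o['width'])
im=save("scene","g.png",(140,120,260,210),6.6)
for q in("yoke","spot"):
    for d in silhouettes(q,"scene"):
        if np.hypot(d["pixel"][0]-192,d["pixel"][1]-170)<20:
            print(q,d["p"],d["pixel"],d["mask"].sum())
# the fit from x,y,yaw,z in scene (cheeks hidden below rim)
go([.576,.232,.25],Rt(np.pi-.098))
E
```

```text
[ 0.56105269 -0.24157879  0.23874956] 0.999914090465923
yoke 0.82 [202.7, 161.8] 1459
spot 0.73 [201.3, 163.2] 1428
move [ 0.1001  0.4619 -0.0164] [ 0.0005 -0.0113 -0.1508] rows 11.3
```

View pics/g.png

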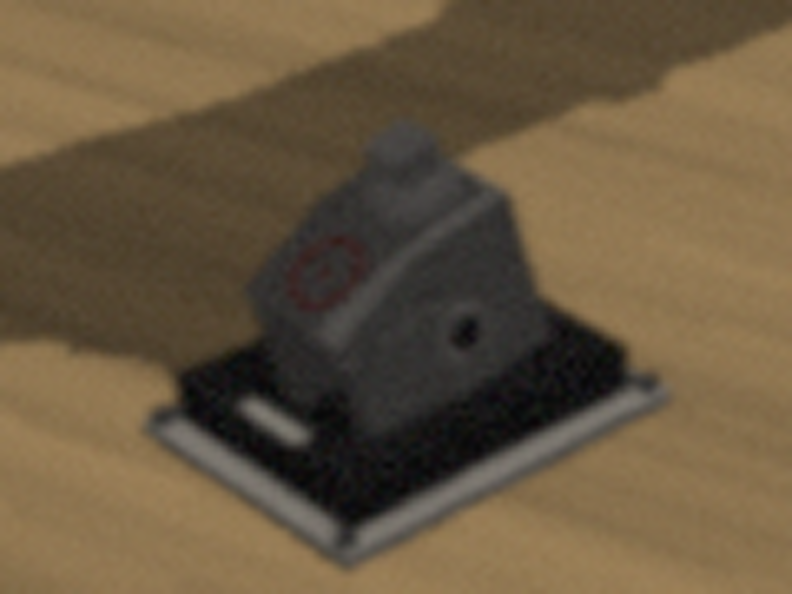

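The yoke sits in the pocket with its ring (crop (327,272)) facing the bar (275,420). I'll check its tilt and height numerically once the arm is out of view.

>>> {"op": "jog_arm", "data": {"motion": [[[0.06,0.28,-0.01,0,-0.005,-0.09,-1],[0.06,0.28,-0.01,0,-0.005,-0.09,-1],[0.06,0.28,-0.01,0,-0.005,-0.09,-1],[0.06,0.28,-0.01,0,-0.005,-0.09,-1],[0.06,0.28,-0.01,0,-0.005,-0.09,-1],[0.06,0.28,-0.01,0,-0.005,-0.09,-1],[0.06,0.28,-0.01,0,-0.005,-0.09,-1],[0.06,0.28,-0.01,0,-0.005,-0.09,-1]]]}}

```text
clock: 13.73
position: [0.5683, 0.0561, 0.2402]
ee_rot: [-0.231, -3.121, -0.008]
force: [0.1, 0.5, -0.9]
width: 0.998
gripper_force: 0.0
```

```bash
cat > tilt.py <<'E'
from h import *
def grab(n,px,qs,tol=25):
    get_image(n); return near(n,px,qs,tol)
YV=[np.array([[-36,y,10] for y in(-25,25)]+[[36,y,10] for y in(-25,25)]+[[-36,y,58] for y in(-25,25)]+[[2,y,58] for y in(-25,25)]+[[37,y,45.3] for y in(-25,25)])/1000., box(-34.5,-1.5,-13,13,58,70)]
tops=grab("top",(402,240),("yoke","spot","yoke_grip"),30); scs=grab("scene",(201,162),("yoke","spot","yoke_grip"),20)
nt=near("top",(402,248),("nest",));ns=near("scene",(200,185),("nest",))
print([None if a is None else a.sum() for a in(tops,scs,nt,ns)])
def rend(n,q,s=4):
    m=np.zeros((420*s,560*s),np.uint8)
    M=R.from_euler('ZYX',[q[2],q[4],q[5]]).as_matrix()
    for P in YV:
        u=(proj(n,P@M.T+[q[0],q[1],q[3]])+.5)*s
        cv2.fillConvexPoly(m,cv2.convexHull(np.round(u).astype(np.int32)),1)
    return cv2.resize(m.astype(np.float32),(560,420),interpolation=cv2.INTER_AREA)
def f6(ms,free):
    def cost(v):
        q=np.array([.5610,-.2405,-.248,.010,0,0]);q[free]+=np.array(v); c=0
        for n,m in ms:
            r=rend(n,q); c+=1-np.minimum(r,m).sum()/np.maximum(r,m).sum()
        return c/len(ms)
    S=np.r_[np.zeros((1,len(free))),np.diag([.005,.005,.06,.005,.06,.06])[free][:,free]]
    r=minimize(cost,S[0],method="Nelder-Mead",options=dict(initial_simplex=S,xatol=2e-4,fatol=1e-5,maxiter=250)); return r.x.round(4),round(r.fun,3)
ms=[(n,m) for n,m in(("top",tops),("scene",scs)) if m is not None]
for one in ms: print(one[0],f6([one],[0,1,2]),f6([one],[0,1,2,3,4]))
print("both",f6(ms,[0,1,2,3,4,5]))
if nt is not None and tops is not None: print("nest top",fit([("top",nt|tops)],NEST+[p+[0,0,.01] for p in YV],[.561,-.241,-.248]))
if ns is not None and scs is not None: print("nest scene",fit([("scene",ns|scs)],NEST+[p+[0,0,.01] for p in YV],[.561,-.241,-.248]))
go([.576,.232,.25],Rt(np.pi-.098))
E
python3 tilt.py
```

```text
[np.int64(1573), np.int64(1415), np.int64(2277), np.int64(1463)]
top (array([-0.0002, -0.002 ,  0.0348]), np.float64(0.08)) (array([-0.0032, -0.0019,  0.0333,  0.0001,  0.0876]), np.float64(0.067))
scene (array([-0.0026, -0.0027,  0.0864]), np.float64(0.109)) (array([-0.0052, -0.003 ,  0.0472,  0.0005,  0.0697]), np.float64(0.103))
both (array([-0.001 , -0.0008,  0.0331,  0.0022,  0.0303,  0.0135]), np.float64(0.089))
nest top (array([ 0.5611, -0.2402, -0.2504]), np.float64(0.056))
nest scene (array([ 0.5601, -0.2425, -0.2492]), np.float64(0.055))
move [ 0.0237  0.1857 -0.0077] [ 0.0007 -0.0086 -0.0625] rows 4.5
```

```bash
python3 - <<'E'
from h import *
names=["rear near","kink near","front near","front far","ring","pocket... bar ctr","plate near corner","plate right corner","plate left corner"]
Y=np.array([[-36,25,58],[2,25,58],[38,25,45],[38,-25,45],[20,0,51.5]])/1e3
N=np.array([[49,0,23],[65,55,6],[-65,55,6],[65,-55,6]])/1e3
obs=np.array([[505,195],[np.nan]*2,[340,347],[250,293],[327,272],[275,420],[345,567],[668,395],[150,425]])
obs=(obs+.5)/6.6-.5+[140,120]
n=[.5605,-.2410,-.25]
for pitch in(0,.05,.09):
    M=R.from_euler('ZY',[n[2],pitch]).as_matrix()
    P=np.r_[Y@M.T+[n[0],n[1],.01],place(N,n)]
    u=proj('scene',P); print(pitch); [print(k,(a-b).round(1)) for k,a,b in zip(names,obs,u)]
E
```

```text
0
rear near [-2.9 -3.8]
kink near [nan nan]
front near [0.4 0. ]
front far [1.3 0.8]
ring [-1.  -0.7]
pocket... bar ctr [0.2 0.3]
plate near corner [0.1 1.7]
plate right corner [-0.4  1.4]
plate left corner [1.7 1.2]
0.05
rear near [-1.7 -3.6]
kink near [nan nan]
front near [ 1.2 -1.2]
front far [ 2.1 -0.4]
ring [-0.  -1.6]
pocket... bar ctr [0.2 0.3]
plate near corner [0.1 1.7]
plate right corner [-0.4  1.4]
plate left corner [1.7 1.2]
0.09
rear near [-0.7 -3.4]
kink near [nan nan]
front near [ 1.8 -2.3]
front far [ 2.6 -1.4]
ring [ 0.7 -2.4]
pocket... bar ctr [0.2 0.3]
plate near corner [0.1 1.7]
plate right corner [-0.4  1.4]
plate left corner [1.7 1.2]
```

>>> {"op": "jog_arm", "data": {"motion": [[[0.024,0.186,0.005,0,-0.008,-0.06,-1],[0.024,0.186,0.005,0,-0.008,-0.06,-1],[0.024,0.186,0.005,0,-0.008,-0.06,-1],[0.024,0.186,0.005,0,-0.008,-0.06,-1],[0.024,0.186,0.005,0,-0.008,-0.06,-1],[0.024,0.186,0.005,0,-0.008,-0.06,-1],[0.024,0.186,0.005,0,-0.008,-0.06,-1],[0.024,0.186,0.005,0,-0.008,-0.06,-1]]]}}

```text
clock: 14.9
position: [0.5756, 0.2319, 0.2374]
ee_rot: [-0.157, -3.137, 0.0]
force: [-0.4, -0.4, -0.2]
width: 1.0
gripper_force: 0.0
```

```bash
sed -i '/^go(/d' tilt.py; cat >> tilt.py <<'E'
# bias check on the initial, known-flat yoke
m0=np.load("m.npz",allow_pickle=True)
YV[0][:4,2]=0
def f6b(ms,free,base):
    def cost(v):
        q=np.array(base,float);q[free]+=np.array(v); return sum(1-np.minimum(r,m).sum()/np.maximum(r,m).sum() for n,m in ms for r in[rend(n,q)])/len(ms)
    S=np.r_[np.zeros((1,len(free))),np.diag([.005,.005,.06,.005,.06,.06])[free][:,free]]
    r=minimize(cost,S[0],method="Nelder-Mead",options=dict(initial_simplex=S,xatol=2e-4,fatol=1e-5,maxiter=250)); return r.x.round(4),round(r.fun,3)
b=[.578,.015,-.56,0,0,0]; A=[("top",m0["yt"])];B=[("scene",m0["ys"])]
print("initial",f6b(A,[0,1,2,3,4],b),f6b(B,[0,1,2,3,4],b),f6b(A+B,[0,1,2,3,4,5],b))
np.savez("m2.npz",top=tops,sc=scs)
im=get_image("scene");x0,y0,s=150,120,8
big=np.clip(cv2.resize(im[y0:y0+72,x0:x0+98],None,fx=s,fy=s,interpolation=cv2.INTER_CUBIC).astype(float)*1.9,0,255).astype(np.uint8)
for pit,z,c in((0,.01,(0,255,0)),(.1,.0135,(255,0,255))):
    M=R.from_euler('ZY',[-.25,pit]).as_matrix()
    for L in([[36,25,10],[36,25,45.5],[2,25,58],[-36,25,58],[-36,25,10]],[[36,25,45.5],[36,-25,45.5],[2,-25,58],[-36,-25,58],[-36,25,58],[2,25,58]]):
        q=((proj("scene",np.array(L)/1e3@M.T+[.5605,-.2405,z])-[x0,y0]+.5)*s).astype(int);cv2.polylines(big,[q.reshape(-1,1,2)],False,c,1)
cv2.imwrite("pics/i.png",cv2.cvtColor(big,cv2.COLOR_RGB2BGR))
E
python3 tilt.py
```

```text
[np.int64(1634), np.int64(1392), np.int64(2325), np.int64(1485)]
top (array([ 0.0005, -0.0023,  0.0409]), np.float64(0.097)) (array([-0.0039,  0.0078,  0.0118,  0.0246,  0.1344]), np.float64(0.061))
scene (array([-0.0036, -0.0022,  0.0687]), np.float64(0.126)) (array([-0.0077, -0.0033,  0.0996,  0.0023,  0.1041]), np.float64(0.112))
both (array([-0.0019,  0.0003,  0.0408,  0.0033,  0.0453,  0.0336]), np.float64(0.101))
nest top (array([ 0.5615, -0.2404, -0.2571]), np.float64(0.038))
nest scene (array([ 0.56  , -0.2435, -0.2478]), np.float64(0.059))
initial (array([-0.0007,  0.001 ,  0.0159, -0.0048,  0.0187]), np.float64(0.042)) (array([-0.0021,  0.0017, -0.0625,  0.0005,  0.0793]), np.float64(0.07)) (array([-0.0009,  0.0008, -0.0001,  0.0005,  0.0228, -0.0004]), np.float64(0.061))
```

View pics/i.png

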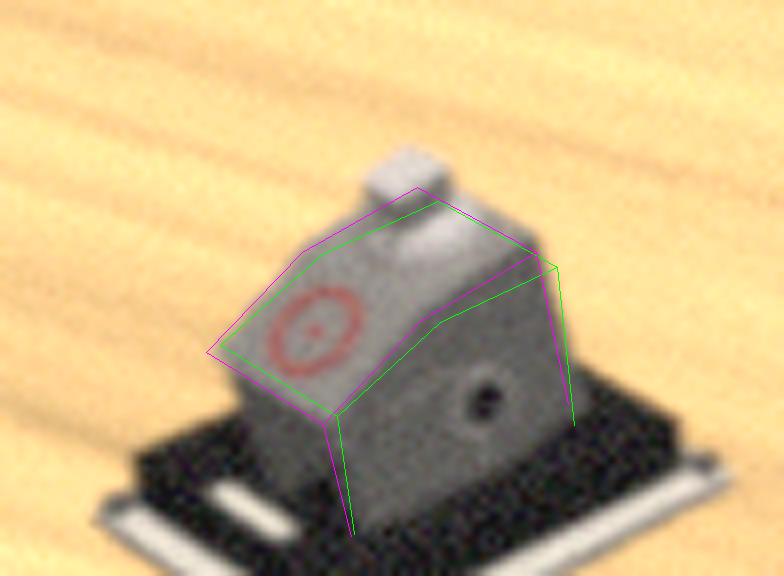

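The picture shows the yoke pitched nose-down by about 0.1 rad and roughly 4–5 mm too far back, with its rear perched on the rear chamfer, so it is not seated. I'll go back, regrip, level it, shift it forward and re-seat it.

```bash
python3 -c "
from h import *
go([.553,-.2385,.2],Rt(np.pi-.25))"
```

```text
move [-0.0244 -0.4717  0.037 ] [ 0.0009 -0.0005  0.151 ] rows 11.4
```

>>> {"op": "jog_arm", "data": {"motion": [[[-0.015,-0.28,0.0,0,0,0.09,-1],[-0.015,-0.28,0.0,0,0,0.09,-1],[-0.015,-0.28,0.0,0,0,0.09,-1],[-0.015,-0.28,0.0,0,0,0.09,-1],[-0.015,-0.28,0.0,0,0,0.09,-1],[-0.015,-0.28,0.0,0,0,0.09,-1],[-0.024,-0.4717,0.037,0,0,0.151,-1],[-0.024,-0.4717,0.037,0,0,0.151,-1],[-0.024,-0.4717,0.037,0,0,0.151,-1],[-0.024,-0.4717,0.037,0,0,0.151,-1]]]}}

```text
clock: 16.28
position: [0.5552, -0.1824, 0.2097]
ee_rot: [0.391, 3.117, 0.001]
force: [1.4, 0.0, -0.1]
width: 1.001
gripper_force: 0.0
```

>>> {"op": "jog_arm", "data": {"motion": [[[0,-0.018,0,0,0,0,-1],[0,-0.018,0,0,0,0,-1],[0,-0.018,0,0,0,0,-1],[0,-0.018,0,0,0,0,-1]]]}}

```text
clock: 16.62
position: [0.5515, -0.1967, 0.2097]
ee_rot: [-0.39, -3.117, -0.003]
force: [0.2, 0.1, -0.3]
width: 1.0
gripper_force: 0.0
```

```bash
python3 -c "
from h import *
o=observe();print(o['position'])
go([.553,-.2385,.2],Rt(np.pi-.25))"
```

```text
[ 0.55147055 -0.19673958  0.20967915]
move [-0.0118 -0.0401  0.0096] [ 0.0017 -0.0006  0.0012] rows 1.0
```

>>> {"op": "jog_arm", "data": {"motion": [[[-0.0118,-0.04,0.01,0,0,0,-1],[-0.0118,-0.04,0.05,0,0,0,-1],[-0.0118,-0.04,0.08,0,0,0,-1],[-0.0118,-0.04,0.11,0,0,0,-1],[-0.0118,-0.04,0.12,0,0,0,-1],[-0.0118,-0.04,0.12,0,0,0,-1],[-0.0118,-0.04,0.12,0,0,0,-1]]]}}

```text
clock: 17.2
position: [0.5534, -0.2385, 0.0903]
ee_rot: [-0.389, -3.117, -0.002]
force: [0.8, 0.8, 0.8]
width: 1.004
gripper_force: 0.0
```

```bash
python3 -c "
from h import *
o=observe();print(o['position'])
go([.553,-.2385,.038],Rt(np.pi-.25))"
```

```text
[ 0.55341542 -0.23849127  0.09033994]
move [ 0.0004 -0.0002  0.0523] [ 0.0012 -0.0004  0.0019] rows 1.3
```

>>> {"op": "jog_arm", "data": {"motion": [[[0,0,0.025,0,0,0.001,-1],[0,0,0.042,0,0,0.001,-1],[0,0,0.05,0,0,0.001,-1],[0,0,0.05,0,0,0.001,-1],[0,0,0.05,0,0,0.001,-1],[0,0,0.05,0,0,0.001,-1]]]}}

```text
clock: 17.7
position: [0.5537, -0.2398, 0.0413]
ee_rot: [0.393, 3.115, 0.001]
force: [-0.2, 0.1, 0.1]
width: 0.999
gripper_force: 0.0
```

```bash
python3 -c "
from h import *
o=observe();print(o['position'],o['force'])
go([.553,-.2385,.04],Rt(np.pi-.25))"
```

```text
[ 0.55374942 -0.23983009  0.04133973] [-0.16205433  0.05917888  0.07737484]
move [0.0011 0.0011 0.0013] [ 0.0006  0.0019 -0.0007] rows 0.0
```

>>> {"op": "jog_arm", "data": {"motion": [[[0,0,0,0,0,0,1],[0,0,0,0,0,0,1],[0,0,0,0,0,0,1],[0,0,0,0,0,0,1],[0,0,0,0,0,0,1],[0,0,0,0,0,0,1],[0,0,0,0,0,0,1],[0,0,0,0,0,0,1],[0,0,0,0,0,0,1],[0,0,0,0,0,0,1]]], "force": 40}}

```text
clock: 18.53
position: [0.5526, -0.2394, 0.0397]
ee_rot: [-0.393, -3.116, -0.002]
force: [0.5, 1.2, 0.2]
width: 0.542
gripper_force: 40.0
```

```bash
python3 st.py
```

```text
[ 0.5526 -0.2394  0.0396] [-0.1  0.9  0.4] [ 0.17  0.05 -0.04] 49.7 18.5833
move [-0.0028  0.0012  0.0061] [ 0.0009 -0.0006 -0.0019] rows 0.2
```

>>> {"op": "jog_arm", "data": {"motion": [[[0,0,-0.01,0,0,0,1],[0,0,-0.03,0,0,0,1],[0,0,-0.06,0,0,0,1],[0,0,-0.07,0,0,0,1],[0,0,-0.07,0,0,0,1]]]}}

```text
clock: 19.0
position: [0.5543, -0.2405, 0.1127]
ee_rot: [0.393, 3.112, -0.0]
force: [-0.2, -0.5, -2.6]
width: 0.543
gripper_force: 40.0
```

```bash
python3 -c "
from h import *
o=observe();print(o['position'],o['force'],o['width']*92)
go([.59,-.085,.06],Rt(np.pi-.25,0))"
```

```text
[ 0.55431311 -0.24047745  0.1126883 ] [-0.24252445 -0.47671917 -2.58848736] 49.98449938557741
move [0.0043 0.1595 0.0527] [ 0.0003  0.0046 -0.0011] rows 4.0
```

>>> {"op": "jog_arm", "data": {"motion": [[[0.001,0.04,0,0,-0.02,0,1],[0.002,0.08,0,0,-0.04,0,1],[0.003,0.12,0,0,-0.07,0,1],[0.004,0.15,0.01,0,-0.09,0,1],[0.0043,0.1595,0.03,0,-0.1,0,1],[0.0043,0.1595,0.045,0,-0.1,0,1],[0.0043,0.1595,0.053,0,-0.1,0,1],[0.0043,0.1595,0.053,0,-0.1,0,1],[0.0043,0.1595,0.053,0,-0.1,0,1]]]}}

```text
clock: 19.75
position: [0.5874, -0.0849, 0.0562]
ee_rot: [0.383, 3.02, -0.019]
force: [0.6, 0.2, -1.8]
width: 0.543
gripper_force: 40.0
```

```bash
cat > sc.py <<'E'
from h import *
o=observe();print(o['position'].round(4),R.from_rotvec(o['ee_rot']).as_matrix().round(3)[:,2],o['force'].round(1))
im=get_image('scene');f=im.astype(int);r=f[...,0]-(f[...,1]+f[...,2])/2
E
python3 sc.py; python3 - <<'E'
from h import *
im=save('scene','j.png',(190,110,330,215),5.6)
E
```

```text
[ 0.5874 -0.0849  0.0562] [ 0.095 -0.024 -0.995] [ 0.6  0.2 -1.8]
```

View pics/j.png

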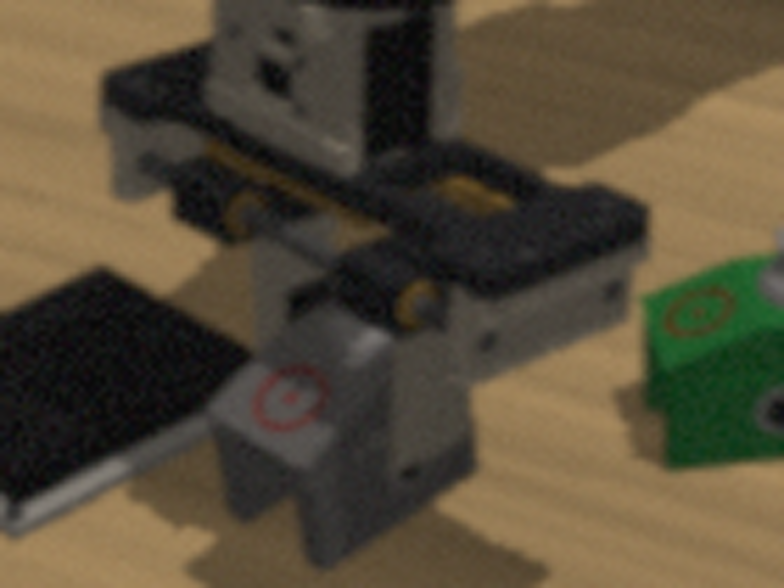

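The last picture shows the held yoke (crop (330,450)) still nose-down. I'll set it on the free bench to level it and then regrip it squarely.

>>> {"op": "jog_arm", "data": {"motion": [[[0,0,0.01,0,0,0,1],[0,0,0.016,0,0,0,1],[0,0,0.02,0,0,0,1],[0,0,0.02,0,0,0,1],[0,0,0.02,0,0,0,1]]]}}

```text
clock: 20.27
position: [0.5897, -0.0845, 0.0365]
ee_rot: [0.381, 3.02, -0.018]
force: [0.2, -0.3, -2.3]
width: 0.539
gripper_force: 40.0
```

```bash
python3 sc.py
```

```text
[ 0.5897 -0.0845  0.0365] [ 0.096 -0.024 -0.995] [ 0.2 -0.3 -2.3]
```

>>> {"op": "jog_arm", "data": {"motion": [[[0,0,0.002,0,0,0,1],[0,0,0.004,0,0,0,1],[0,0,0.005,0,0,0,1],[0,0,0.005,0,0,0,1],[0,0,0.005,0,0,0,1]]]}}

```text
clock: 20.73
position: [0.5904, -0.0845, 0.0319]
ee_rot: [0.381, 3.019, -0.018]
force: [-0.1, -0.1, -3.4]
width: 0.541
gripper_force: 40.0
```

```bash
python3 sc.py
```

```text
[ 0.5904 -0.0845  0.0319] [ 0.096 -0.024 -0.995] [-0.1 -0.1 -3.4]
```

>>> {"op": "jog_arm", "data": {"motion": [[[0,0,0.002,0,0,0,1],[0,0,0.004,0,0,0,1],[0,0,0.005,0,0,0,1],[0,0,0.006,0,0,0,1],[0,0,0.006,0,0,0,1]]], "force": 12}}

```text
clock: 21.2
position: [0.5909, -0.0846, 0.0258]
ee_rot: [0.381, 3.019, -0.018]
force: [0.3, 0.3, -1.9]
width: 0.542
gripper_force: 12.0
```

```bash
python3 sc.py
```

```text
[ 0.5909 -0.0846  0.0258] [ 0.096 -0.024 -0.995] [ 0.3  0.3 -1.9]
```

>>> {"op": "jog_arm", "data": {"motion": [[[0,0,0.001,0,0,0,1],[0,0,0.002,0,0,0,1],[0,0,0.003,0,0,0,1],[0,0,0.004,0,0,0,1],[0,0,0.004,0,0,0,1]]], "force": 8}}

```text
clock: 21.67
position: [0.5905, -0.0844, 0.0219]
ee_rot: [0.381, 3.02, -0.017]
force: [-2.6, 0.2, 0.8]
width: 0.545
gripper_force: 8.0
```

```bash
python3 sc.py
```

```text
[ 0.5905 -0.0844  0.0219] [ 0.095 -0.023 -0.995] [-2.6  0.2  0.8]
```

>>> {"op": "jog_arm", "data": {"motion": [[[0,0,0.001,0,0,0,1],[0,0,0.002,0,0,0,1],[0,0,0.002,0,0,0,1],[0,0,0.002,0,0,0,-0.1],[0,0,0.002,0,0,0,-0.1],[0,0,0.002,0,0,0,-0.4],[0,0,0.002,0,0,0,-1],[0,0,0.002,0,0,0,-1],[0,0,0.002,0,0,0,-1],[0,0,0.002,0,0,0,-1]]], "force": 4}}

```text
clock: 22.55
position: [0.5916, -0.0848, 0.0199]
ee_rot: [0.381, 3.019, -0.018]
force: [0.4, 0.4, -0.6]
width: 0.866
gripper_force: 0.0
```

```bash
python3 sc.py; python3 -c "
from h import *
go([.590,-.0845,.027],Rt(np.pi-.25,0))"
```

```text
[ 0.5916 -0.0848  0.0199] [ 0.096 -0.024 -0.995] [ 0.4  0.4 -0.6]
move [ 0.0009 -0.0001 -0.0072] [ 0.0007  0.0995 -0.001 ] rows 0.8
```

>>> {"op": "jog_arm", "data": {"motion": [[[0.001,0,-0.03,0,0.02,0,-1],[0.001,0,-0.07,0,0.05,0,-1],[0.001,0,-0.11,0,0.1,0,-1],[0.001,0,-0.15,0,0.1,0,-1],[0.001,0,-0.17,0,0.1,0,-1],[0.001,0,-0.17,0,0.1,0,-1]]]}}

```text
clock: 23.1
position: [0.5769, -0.081, 0.1943]
ee_rot: [0.393, 3.109, 0.003]
force: [-0.0, -0.8, -0.1]
width: 1.003
gripper_force: 0.0
```

```bash
python3 - <<'E'
from h import *
get_image("scene")
px=proj("scene",[[.594,-.086,.03]])[0];print(px)
for q in("yoke","spot","yoke_grip"):
    for d in silhouettes(q,"scene"):
        if np.hypot(*(d["pixel"]-px))<20: print(q,d["p"],d["pixel"],d["mask"].sum(),fit([("scene",d["mask"])],YOKE,[.594,-.086,-.25]))
o=observe();print(o['position']);go([.590,-.0845,.026],Rt(np.pi-.25,0))
E
```

```text
[252.22805593 199.84433252]
yoke 0.68 [253.0, 200.8] 1616 (array([ 0.5962, -0.0877, -0.2487]), np.float64(0.076))
spot 0.91 [251.8, 202.0] 1609 (array([ 0.5958, -0.0876, -0.2087]), np.float64(0.081))
yoke_grip 0.88 [250.3, 203.3] 1629 (array([ 0.5951, -0.0884, -0.2381]), np.float64(0.073))
[ 0.57345337 -0.08027044  0.18781653]
move [-1.750e-02 -1.000e-04  1.618e-01] [ 0.0005 -0.0025 -0.0007] rows 3.9
```

>>> {"op": "jog_arm", "data": {"motion": [[[-0.0195,-0.0017,0.02,0,0,0,-1],[-0.0195,-0.0017,0.06,0,0,0,-1],[-0.0195,-0.0017,0.1,0,0,0,-1],[-0.0195,-0.0017,0.14,0,0,0,-1],[-0.0195,-0.0017,0.155,0,0,0,-1],[-0.0195,-0.0017,0.162,0,0,0,-1],[-0.0195,-0.0017,0.162,0,0,0,-1],[-0.0195,-0.0017,0.162,0,0,0,-1],[-0.0195,-0.0017,0.162,0,0,0,-1],[-0.0195,-0.0017,0.162,0,0,0,-1]]]}}

```text
clock: 24.13
position: [0.5938, -0.087, 0.0285]
ee_rot: [0.393, 3.115, 0.002]
force: [-0.8, 0.3, -0.3]
width: 1.0
gripper_force: 0.0
```

```bash
python3 sc.py; python3 -c "
from h import *
go([.592,-.0868,.026],Rt(np.pi-.25,0))"
```

```text
[ 0.5938 -0.087   0.0285] [ 0.002  0.001 -1.   ] [-0.8  0.3 -0.3]
move [ 0.0017 -0.0003  0.0025] [ 0.0013  0.0019 -0.0009] rows 0.1
```

>>> {"op": "jog_arm", "data": {"motion": [[[0.0015,0,0.0025,0.001,0.002,0,-0.5],[0.0015,0,0.0025,0.001,0.002,0,0],[0.0015,0,0.0025,0.001,0.002,0,1],[0.0015,0,0.0025,0.001,0.002,0,1],[0.0015,0,0.0025,0.001,0.002,0,1],[0.0015,0,0.0025,0.001,0.002,0,1],[0.0015,0,0.0025,0.001,0.002,0,1],[0.0015,0,0.0025,0.001,0.002,0,1],[0.0015,0,0.0025,0.001,0.002,0,1],[0.0015,0,0.0025,0.001,0.002,0,1]]], "force": 45}}

```text
clock: 25.02
position: [0.5913, -0.0862, 0.0245]
ee_rot: [-0.392, -3.114, -0.001]
force: [-0.1, 2.1, 1.1]
width: 0.545
gripper_force: 45.0
```

```bash
python3 sc.py; python3 -c "
from h import *
o=observe();print(o['width']*92,o['gripper_force'],o['ee_rot'])"
```

```text
[ 0.5913 -0.0862  0.0245] [-0.002  0.001 -1.   ] [-0.1  2.1  1.1]
49.67126756337538 44.999039706308395 [-3.92408457e-01 -3.11450421e+00 -5.76887468e-04]
```

>>> {"op": "jog_arm", "data": {"motion": [[[0,0,-0.01,0,0,0,1],[0,0,-0.04,0,0,0,1],[0,0,-0.07,0,0,0,1],[0,0,-0.07,0,0,0,1],[0,-0.04,-0.07,0,0,0,1],[0,-0.08,-0.07,0,0,0,1],[-0.002,-0.12,-0.07,0,0,0,1],[-0.004,-0.15,-0.07,0,0,0,1],[-0.004,-0.158,-0.06,0,0,0,1],[-0.004,-0.158,-0.05,0,0,0,1]]]}}

```text
clock: 25.9
position: [0.5546, -0.2452, 0.0748]
ee_rot: [-0.402, -3.114, 0.004]
force: [-0.9, 0.5, -2.6]
width: 0.543
gripper_force: 45.0
```

>>> {"op": "jog_arm", "data": {"motion": [[[0,0,0,0,0,0,1],[0,0,0,0,0,0,1],[0,0,0,0,0,0,1]]]}}

```text
clock: 26.15
position: [0.5565, -0.2385, 0.0744]
ee_rot: [-0.389, -3.114, -0.002]
force: [0.2, 0.1, -2.5]
width: 0.542
gripper_force: 45.0
```

```bash
cat > tg.py <<'E'
from h import *
import sys
o=observe();get_image('top');o2=observe();p=o2['position']
print(p.round(4),'along',round(p[0]*.969-p[1]*.247,4),'perp',round(p[0]*.247+p[1]*.969,4),((o['force']+o2['force'])/2).round(1),((o['ft_torque']+o2['ft_torque'])/2).round(2),round(o2['width']*92,1),o2['clock'])
go([.5563,-.2400,.0343],Rt(np.pi-.249))
E
python3 tg.py
```

```text
[ 0.5567 -0.2388  0.0747] along 0.5984 perp -0.0939 [ 0.   0.4 -3. ] [ 0.01 -0.02 -0.03] 50.2 26.2
move [ 0.     -0.0013  0.0404] [ 0.0005 -0.0025  0.0006] rows 1.0
```

Lowering to just above the rim and letting it settle.

>>> {"op": "jog_arm", "data": {"motion": [[[0,-0.0013,0.01,0,-0.0025,0,1],[0,-0.0013,0.02,0,-0.0025,0,1],[0,-0.0013,0.025,0,-0.0025,0,1],[0,-0.0013,0.025,0,-0.0025,0,1],[0,-0.0013,0.025,0,-0.0025,0,1],[0,-0.0013,0.025,0,-0.0025,0,1],[0,-0.0013,0.025,0,-0.0025,0,1]]]}}

```text
clock: 26.78
position: [0.5559, -0.2419, 0.0498]
ee_rot: [0.393, 3.116, -0.001]
force: [0.8, 0.4, -2.0]
width: 0.544
gripper_force: 45.0
```

```bash
python3 tg.py
```

```text
[ 0.5559 -0.2419  0.0499] along 0.5984 perp -0.0971 [ 0.2  0.1 -2.1] [ 0.03 -0.01 -0.01] 49.6 26.8333
move [0.0001 0.002  0.0156] [-0.0002  0.0005 -0.002 ] rows 0.4
```

>>> {"op": "jog_arm", "data": {"motion": [[[0,0.002,0,0,0,0,1],[0,0.002,0,0,0,0,1],[0,0.002,0.002,0,0,0,1],[0,0.002,0.004,0,0,0,1],[0,0.002,0.005,0,0,0,1],[0,0.002,0.005,0,0,0,1],[0,0.002,0.005,0,0,0,1]]]}}

```text
clock: 27.42
position: [0.556, -0.2399, 0.0444]
ee_rot: [-0.393, -3.116, 0.0]
force: [-0.4, -1.0, -1.9]
width: 0.54
gripper_force: 45.0
```

```bash
python3 tg.py
```

```text
[ 0.556  -0.2399  0.0445] along 0.5981 perp -0.0951 [-0.4 -0.1 -1.9] [0.01 0.   0.05] 50.2 27.4667
move [-0.0003 -0.0001  0.0102] [-0.0002 -0.0002 -0.0019] rows 0.2
```

>>> {"op": "jog_arm", "data": {"motion": [[[0,0,0.001,0,0,-0.002,1],[0,0,0.002,0,0,-0.002,1],[0,0,0.003,0,0,-0.002,1],[0,0,0.004,0,0,-0.002,1],[0,0,0.004,0,0,-0.002,1]]]}}

```text
clock: 27.88
position: [0.556, -0.2398, 0.0403]
ee_rot: [-0.39, -3.117, 0.0]
force: [-0.1, -0.8, -2.8]
width: 0.543
gripper_force: 45.0
```

```bash
python3 tg.py
```

```text
[ 0.556  -0.2398  0.0404] along 0.598 perp -0.095 [ 0.  -0.3 -2.8] [0.03 0.   0.01] 49.8 27.9333
move [-0.0004 -0.0001  0.0061] [-0.0002 -0.0003  0.0001] rows 0.1
```

>>> {"op": "jog_arm", "data": {"motion": [[[0,0,0.0015,0,0,0,1],[0,0,0.003,0,0,0,1],[0,0,0.0045,0,0,0,1],[0,0,0.006,0,0,0,1],[0,0,0.0068,0,0,0,1],[0,0,0.0068,0,0,0,1]]]}}

```text
clock: 28.43
position: [0.5562, -0.2399, 0.0345]
ee_rot: [0.39, 3.117, 0.0]
force: [-2.4, 2.2, 8.1]
width: 0.543
gripper_force: 45.0
```

```bash
python3 tg.py
```

```text
[ 0.5561 -0.2398  0.0345] along 0.5981 perp -0.095 [-2.3  2.1  7.5] [0.3  0.89 0.01] 49.6 28.4833
move [-0.0002 -0.0001  0.0002] [0.0001 0.0002 0.0001] rows 0.0
```

The bottom is at 10.0 mm with only about 10 N contact, so the yoke is seated. Releasing and lifting away.

>>> {"op": "jog_arm", "data": {"motion": [[[0,0,-0.0003,0,0,0,0],[0,0,-0.0003,0,0,0,-1],[0,0,-0.0003,0,0,0,-1],[0,0,-0.0003,0,0,0,-1],[0,0,-0.0003,0,0,0,-1],[0,0,-0.01,0,0,0,-1],[0,0,-0.05,0,0,0,-1],[0,0,-0.09,0,0,0,-1],[0,0,-0.13,0,0,0,-1],[0,0,-0.17,0,0,0,-1]]], "force": 20}}

```text
clock: 29.32
position: [0.5557, -0.2398, 0.2063]
ee_rot: [0.39, 3.117, -0.001]
force: [1.2, 0.8, 0.1]
width: 0.998
gripper_force: 0.0
```

```bash
python3 - <<'E'
from h import *
go([.576,.231,.23],Rt(np.pi-.098))
E
```

```text
move [ 0.0964  0.4613 -0.0239] [-4.000e-04  1.000e-04 -1.512e-01] rows 11.3
```

>>> {"op": "jog_arm", "data": {"motion": [[[0,0,-0.024,0,0,0,-1],[0.096,0.461,-0.024,0,0,-0.151,-1],[0.096,0.461,-0.024,0,0,-0.151,-1],[0.096,0.461,-0.024,0,0,-0.151,-1],[0.096,0.461,-0.024,0,0,-0.151,-1],[0.096,0.461,-0.024,0,0,-0.151,-1],[0.096,0.461,-0.024,0,0,-0.151,-1],[0.096,0.461,-0.024,0,0,-0.151,-1],[0.096,0.461,-0.024,0,0,-0.151,-1],[0.096,0.461,-0.024,0,0,-0.151,-1]]]}}

```text
clock: 30.15
position: [0.5722, 0.1367, 0.2286]
ee_rot: [0.154, 3.137, 0.0]
force: [0.6, -0.3, 0.2]
width: 1.001
gripper_force: 0.0
```

```bash
sed -i '/^np.savez/,$d' tilt.py; python3 tilt.py; python3 -c "
from h import *
go([.576,.231,.2],Rt(np.pi-.098))"
```

```text
[np.int64(1481), np.int64(1331), np.int64(2534), None]
top (array([ 0.001 , -0.0009,  0.0045]), np.float64(0.043)) (array([ 0.001 , -0.0007,  0.0086,  0.0004, -0.0041]), np.float64(0.043))
scene (array([ 0.002 , -0.0006,  0.0186]), np.float64(0.069)) (array([ 0.0013, -0.0002,  0.0057,  0.0003,  0.033 ]), np.float64(0.07))
both (array([ 0.0017, -0.0004, -0.0002, -0.0005, -0.0026,  0.0286]), np.float64(0.057))
nest top (array([ 0.5613, -0.2407, -0.2505]), np.float64(0.029))
initial (array([-0.0007,  0.001 ,  0.0159, -0.0048,  0.0187]), np.float64(0.042)) (array([-0.0021,  0.0017, -0.0625,  0.0005,  0.0793]), np.float64(0.07)) (array([-0.0009,  0.0008, -0.0001,  0.0005,  0.0228, -0.0004]), np.float64(0.061))
move [0.0064 0.0976 0.0278] [-0.0005  0.0001 -0.0022] rows 2.4
```

>>> {"op": "jog_arm", "data": {"motion": [[[0.0064,0.04,0.01,0,0,0,-1],[0.0064,0.08,0.02,0,0,0,-1],[0.0064,0.0976,0.028,0,0,0,-1],[0.0064,0.0976,0.028,0,0,0,-1],[0.0064,0.0976,0.028,0,0,0,-1],[0.0064,0.0976,0.028,0,0,0,-1]]]}}

```text
clock: 31.15
position: [0.576, 0.2311, 0.1997]
ee_rot: [-0.156, -3.138, 0.002]
force: [0.7, 0.1, 0.1]
width: 1.0
gripper_force: 0.0
```

```bash
python3 -c "
from h import *
go([.576,.231,.1],Rt(np.pi-.098))"
```

```text
move [-0.      0.      0.0997] [-0.0011  0.0001 -0.0014] rows 2.4
```

>>> {"op": "jog_arm", "data": {"motion": [[[0,0,0.03,0,0,0,-1],[0,0,0.06,0,0,0,-1],[0,0,0.085,0,0,0,-1],[0,0,0.1,0,0,0,-1],[0,0,0.1,0,0,0,-0.5],[0,0,0.1,0,0,0,0],[0,0,0.1,0,0,0,0.2],[0,0,0.1,0,0,0,0.2],[0,0,0.1,0,0,0,0.2]]], "force": 15}}

```text
clock: 31.9
position: [0.5765, 0.2327, 0.1012]
ee_rot: [0.154, 3.136, 0.002]
force: [0.1, 0.3, -0.6]
width: 0.684
gripper_force: 0.0
```

```bash
python3 -c "
from h import *
o=observe();print(o['position'],o['force'],o['width']*92)
go([.576,.231,.1],Rt(np.pi-.098))"
```

```text
[0.57652893 0.23271456 0.10116966] [ 0.0839822   0.2501575  -0.57200303] 62.93930752538825
move [ 0.0004 -0.0018  0.0012] [ 0.0011  0.002  -0.0002] rows 0.1
```

>>> {"op": "jog_arm", "data": {"motion": [[[0,-0.001,0,0.001,0.002,0,1],[0,-0.001,0,0.001,0.002,0,1],[0,-0.001,0,0.001,0.002,0,1],[0,-0.001,0,0.001,0.002,0,1],[0,-0.001,0,0.001,0.002,0,1],[0,-0.001,0,0.001,0.002,0,1],[0,-0.001,0,0.001,0.002,0,1],[0,-0.001,0,0.001,0.002,0,1]]], "force": 15}}

```text
clock: 32.57
position: [0.5755, 0.2317, 0.0996]
ee_rot: [-0.153, -3.136, 0.002]
force: [0.1, 0.1, 0.5]
width: 0.266
gripper_force: 15.0
```

```bash
cat > s2.py <<'E'
from h import *
F=[];T=[]
for i in range(4):
    o=observe();F.append(o['force']);T.append(o['ft_torque']);get_image('top')
print(o['position'].round(4),R.from_rotvec(o['ee_rot']).as_matrix()[:,2].round(4),'F',np.mean(F,0).round(2),'T',np.mean(T,0).round(3),round(o['width']*92,1),o['gripper_force'],o['clock'])
E
python3 s2.py
```

```text
[0.5755 0.2317 0.0996] [-2.3e-03 -9.0e-04 -1.0e+00] F [0.14 0.48 0.28] T [ 0.131  0.038 -0.002] 24.0 14.99396100640297 32.7167
```

>>> {"op": "jog_arm", "data": {"motion": [[[0,0,0,0,0,0,1],[0,0,-0.01,0,0,0,1],[0,0,-0.025,0,0,0,1],[0,0,-0.045,0,0,0,1],[0,0,-0.065,0,0,0,1],[0,0,-0.085,0,0,0,1],[0,0,-0.105,0,0,0,1],[0,0,-0.12,0,0,0,1],[0,0,-0.12,0,0,0,1],[0,0,-0.12,0,0,0,1]]], "force": 30}}

```text
clock: 33.6
position: [0.5761, 0.2317, 0.2204]
ee_rot: [-0.154, -3.137, 0.001]
force: [-0.1, -0.2, -1.7]
width: 0.259
gripper_force: 30.0
```

```bash
python3 s2.py; python3 - <<'E'
from h import *
o=observe();p=o['position']
# lower part of the gauge, fitted free in the scene picture
get_image("scene");px=proj("scene",[p+[0,0,-.03]])[0];print(px)
G=[box(-16,16,-12,12,14,66),box(-9,9,-9,9,0,14)]
for d in silhouettes("gauge","scene")+silhouettes("gauge_tip","scene"):
    if np.hypot(*(d["pixel"]-px))<40:
        ys,xs=np.nonzero(d["mask"]);print(d["p"],d["pixel"],d["mask"].sum(),ys.min(),ys.max())
        m=d["mask"].astype(np.float32)
        # axis direction from row midpoints, rows well below the fingers
        lo=proj("scene",[p+[0,0,-.0816+.014]])[0][1]; hi=proj("scene",[p+[0,0,-.012]])[0][1]
        rows=np.arange(int(hi)+2,int(lo)-1); mid=[np.nonzero(m[r])[0].mean() for r in rows if m[r].any()]
        rows=[r for r in rows if m[r].any()]
        print("fit",np.polyfit(rows,mid,1).round(3),"mid",np.mean(mid).round(2),"rows",np.mean(rows))
        e=np.array([proj("scene",place(box(-16,16,-12,12,z,z+.01),[p[0],p[1],-.098],p[2]-.0816)) for z in(15,30,45,60)])
        pm=[( (q[:,0].min()+q[:,0].max())/2, q[:,1].mean()) for q in e]; k=np.polyfit([b for a,b in pm],[a for a,b in pm],1); print("pred",k.round(3),np.polyval(k,np.mean(rows)).round(2))
# approach target: gauge axis along spot normal
yaw=-.249; n=R.from_euler('ZY',[yaw,np.radians(20)]).apply([0,0,1]); spot=np.array([.5607,-.2410,.010])+R.from_euler('z',yaw).apply([.020,0,.0515]); print("n",n.round(4),"spot",spot.round(4))
Rg=Rt(np.pi+yaw,np.radians(20)); print("toolz",Rg.as_matrix()[:,2].round(4))
for h in(.1,.04,.012): print(h,(spot+n*(h+.0816)).round(4))
go(spot+n*(.15+.0816),Rg)
E
```

```text
[0.575  0.2313 0.2183] [-0.0043 -0.002  -1.    ] F [ 0.05  0.01 -2.09] T [ 0.011  0.04  -0.008] 24.0 29.99388098716736 33.75
[427.48413448 167.63582322]
0.83 [427.0, 161.6] 1492 120 203
fit [-1.78000e-01  4.56716e+02] mid 426.05 rows 172.5
pred [-1.6300e-01  4.5481e+02] 426.64
0.47 [420.9, 201.5] 30 198 203Traceback (most recent call last):
  File "<stdin>", line 14, in <module>
    raise TypeError("expected non-empty vector for x")
TypeError: expected non-empty vector for x
```

```bash
cat > gt.py <<'E'
from h import *
import sys
yaw=-.249; n=R.from_euler('ZY',[yaw,np.radians(20)]).apply([0,0,1]); spot=np.array([.5607,-.2410,.010])+R.from_euler('z',yaw).apply([.020,0,.0515])
Rg=Rt(np.pi+yaw,np.radians(20))
if Rg.as_matrix()[:,2]@n>-.99: Rg=Rt(np.pi+yaw,-np.radians(20))
assert Rg.as_matrix()[:,2]@n<-.99
o=observe();p=o['position'];q=R.from_rotvec(o['ee_rot']).as_matrix()[:,2]; tip=p+q*(.0816+.012)
d=tip-spot; e1=R.from_euler('ZY',[yaw,np.radians(20)]).as_matrix()
print('tip(free) in spot frame mm',(e1.T@d*1e3).round(2),'tilt err deg',np.degrees(np.arccos(min(1,-q@n))).round(2),o['clock'])
go(spot+n*(float(sys.argv[1])+.0816+.012),Rg)
E
python3 gt.py .10
```

```text
tip(free) in spot frame mm [-136.89  461.36   17.9 ] tilt err deg 19.83 33.95
move [-0.1167 -0.4848 -0.0241] [-0.0286  0.3452  0.1492] rows 12.0
```

>>> {"op": "jog_arm", "data": {"motion": [[[-0.006,-0.025,-0.024,0,0,0,1],[-0.015,-0.06,-0.024,0,0.03,0.02,1],[-0.024,-0.1,-0.024,-0.005,0.07,0.03,1],[-0.033,-0.138,-0.024,-0.008,0.1,0.04,1],[-0.043,-0.177,-0.024,-0.01,0.13,0.055,1],[-0.052,-0.216,-0.024,-0.012,0.16,0.067,1],[-0.061,-0.255,-0.024,-0.015,0.19,0.08,1],[-0.07,-0.294,-0.024,-0.018,0.22,0.09,1],[-0.08,-0.33,-0.024,-0.02,0.25,0.1,1],[-0.087,-0.36,-0.024,-0.021,0.26,0.11,1]]]}}

```text
clock: 34.78
position: [0.6271, -0.1387, 0.2428]
ee_rot: [-0.304, -2.862, -0.046]
force: [-0.0, -0.2, -1.5]
width: 0.261
gripper_force: 30.0
```

```bash
python3 gt.py .06
```

```text
tip(free) in spot frame mm [-36.15 114.98  83.7 ] tilt err deg 4.82 34.7833
move [-0.0376 -0.1168  0.0277] [-0.0077  0.0838  0.0365] rows 3.0
```

>>> {"op": "jog_arm", "data": {"motion": [[[-0.012,-0.036,0,-0.003,0.03,0.012,1],[-0.024,-0.072,0.01,-0.005,0.05,0.024,1],[-0.034,-0.105,0.02,-0.007,0.08,0.034,1],[-0.0376,-0.1168,0.0277,-0.008,0.084,0.0365,1],[-0.0376,-0.1168,0.0277,-0.008,0.084,0.0365,1],[-0.0376,-0.1168,0.0277,-0.008,0.084,0.0365,1],[-0.0376,-0.1168,0.0277,-0.008,0.084,0.0365,1],[-0.0376,-0.1168,0.0277,-0.008,0.084,0.0365,1]]]}}

```text
clock: 35.45
position: [0.6324, -0.2531, 0.2077]
ee_rot: [-0.34, -2.778, -0.064]
force: [-0.3, -0.1, -2.4]
width: 0.259
gripper_force: 30.0
```

```bash
python3 gt.py .015
```

```text
tip(free) in spot frame mm [-0.34  6.01 61.67] tilt err deg 0.23 35.45
move [-0.0005 -0.006   0.0467] [0.0012 0.0039 0.0058] rows 1.1
```

>>> {"op": "jog_arm", "data": {"motion": [[[0,-0.005,0.015,0.001,0.004,0.005,1],[0,-0.005,0.03,0.001,0.004,0.005,1],[0,-0.005,0.042,0.001,0.004,0.005,1],[0,-0.005,0.0467,0.001,0.004,0.005,1],[0,-0.005,0.0467,0.001,0.004,0.005,1],[0,-0.005,0.0467,0.001,0.004,0.005,1],[0,-0.005,0.0467,0.001,0.004,0.005,1]]]}}

```text
clock: 36.03
position: [0.6158, -0.2558, 0.164]
ee_rot: [-0.349, -2.773, -0.06]
force: [-0.3, -0.4, -1.6]
width: 0.262
gripper_force: 30.0
```

```bash
python3 s2.py; python3 gt.py .004; python3 - <<'E'
from h import *
im=get_image("scene")
f=im.astype(int);hsv=cv2.cvtColor(im,cv2.COLOR_RGB2HSV)
m=((f[...,0]-(f[...,1]+f[...,2])/2)>22)&((hsv[...,0]<7)|(hsv[...,0]>170));m[:140]=0;m[185:]=0;m[:,:170]=0;m[:,215:]=0
ys,xs=np.nonzero(m);print("ring px",len(xs),(xs.min()+xs.max())/2,(ys.min()+ys.max())/2)
print("spot pred",proj("scene",[[.5801,-.2459,.0615]]),"tip pred",end=" ")
o=observe();q=R.from_rotvec(o['ee_rot']).as_matrix()[:,2];print(proj("scene",[o['position']+q*(.0816+.012)]))
for d in silhouettes("gauge_tip","scene")[:3]+silhouettes("gauge","scene")[:3]:
    ys,xs=np.nonzero(d["mask"]);print(d["p"],d["pixel"],len(xs),ys.min(),ys.max(),xs[ys>=ys.max()-2].mean())
E
```

```text
[ 0.6154 -0.2561  0.1636] [-0.3318  0.0841 -0.9396] F [-0.2  -0.05 -1.47] T [-0.119 -0.527  0.014] 23.9 29.993946254253387 36.1833
tip(free) in spot frame mm [-0.47 -1.28 14.66] tilt err deg 0.04 36.2333
move [-0.0004  0.0013  0.0107] [-0.0003 -0.0006 -0.002 ] rows 0.3
ring px 40 190.0 161.5
spot pred [[190.06631874 161.54651636]] tip pred [[187.04487051 156.26163614]]
0.93 [176.2, 137.0] 686 110 158 186.0
```

>>> {"op": "jog_arm", "data": {"motion": [[[0,0.001,0.004,0,0,-0.002,1],[0,0.001,0.008,0,0,-0.002,1],[0,0.001,0.011,0,0,-0.002,1],[0,0.001,0.011,0,0,-0.002,1],[0,0.001,0.011,0,0,-0.002,1],[0,0.001,0.011,0,0,-0.002,1]]]}}

```text
clock: 36.88
position: [0.6115, -0.2542, 0.1525]
ee_rot: [-0.347, -2.771, -0.061]
force: [0.3, -0.3, -1.4]
width: 0.262
gripper_force: 30.0
```

```bash
python3 s2.py; python3 gt.py -.002
```

```text
[ 0.6116 -0.2542  0.1527] [-0.3328  0.0844 -0.9392] F [ 0.07 -0.02 -1.33] T [-0.153 -0.501 -0.   ] 24.0 29.9939426779747 37.0333
tip(free) in spot frame mm [-0.73 -0.28  3.19] tilt err deg 0.08 37.0833
move [-0.0006  0.0003  0.0052] [-0.0002 -0.0014 -0.0001] rows 0.1
```

>>> {"op": "jog_arm", "data": {"motion": [[[-0.0005,0,0.001,0,-0.001,0,1],[-0.0005,0,0.0025,0,-0.001,0,1],[-0.0005,0,0.004,0,-0.001,0,1],[-0.0005,0,0.005,0,-0.001,0,1],[-0.0005,0,0.005,0,-0.001,0,1],[-0.0005,0,0.005,0,-0.001,0,1]]]}}

```text
clock: 37.58
position: [0.6104, -0.2539, 0.1478]
ee_rot: [-0.347, -2.773, -0.061]
force: [1.6, -0.0, -0.0]
width: 0.259
gripper_force: 30.0
```

```bash
python3 s2.py; python3 gt.py -.004
```

```text
[ 0.6104 -0.2539  0.1478] [-0.3317  0.0842 -0.9396] F [ 1.35 -0.03  0.17] T [-0.162 -0.641  0.001] 24.1 29.99418318271637 37.7333
tip(free) in spot frame mm [-0.07 -0.32 -1.82] tilt err deg 0.02 37.7833
move [-0.      0.0003  0.0022] [-0.0002 -0.0003 -0.0001] rows 0.1
```

>>> {"op": "jog_arm", "data": {"motion": [[[0,0,0.001,0,0,0,1],[0,0,0.002,0,0,0,1],[0,0,0.002,0,0,0,1],[0,0,0.002,0,0,0,1],[0,0,0.002,0,0,0,1]]]}}

```text
clock: 38.2
position: [0.6097, -0.2537, 0.1459]
ee_rot: [-0.347, -2.773, -0.061]
force: [2.1, -1.0, 0.7]
width: 0.262
gripper_force: 30.0
```

```bash
python3 s2.py; python3 s2.py; python3 gt.py -.004
```

```text
[ 0.6097 -0.2537  0.1458] [-0.3319  0.0842 -0.9396] F [ 2.16 -1.06  0.8 ] T [-0.233 -0.777  0.017] 24.1 29.994273483753204 38.35
[ 0.6097 -0.2537  0.1458] [-0.3319  0.0842 -0.9395] F [ 2.31 -0.78  1.59] T [-0.244 -0.884  0.023] 23.9 29.994514882564545 38.55
tip(free) in spot frame mm [-0.12 -0.3  -3.97] tilt err deg 0.03 38.6
move [-0.0001  0.0003  0.    ] [-0.0002 -0.0005 -0.0001] rows 0.0
```

```bash
python3 s2.py; python3 gt.py -.004; python3 -c "
from cell import *
print(sign_off())"
```

```text
[ 0.6096 -0.2537  0.1458] [-0.332   0.0842 -0.9395] F [ 2.48 -0.54  0.6 ] T [-0.281 -0.95   0.013] 23.9 29.99445140361786 38.75
tip(free) in spot frame mm [-0.13 -0.26 -3.95] tilt err deg 0.03 38.8
move [-0.0001  0.0002  0.    ] [-0.0001 -0.0005 -0.0001] rows 0.0
the job is handed in; nothing more can be done
None
```

I handed the job in at 38.8 s with the yoke seated flat in the nest and the gauge held square on the red ring, its foot pushed in about 4 mm (half travel). The first seating left the yoke tilted, so I took it out, levelled it on the bench and re-seated it; I did not re-check the seating by camera once the gauge was pressing.

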